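Pack and cap the coffee-corner tin tray

TASK

Pack the wooden tray: first take the pink scoop out of it and put it in the shallow blue dish, then load whichever of the little steel tins are out, in pocket order, each upright and fully down in its own pocket (wide round tin in the one-dot pocket, square in two-dot, oblong in three-dot, slim round in four-dot; the pocket of a missing tin stays empty). Then set the wooden cover squarely on the tray with the edges flush, lay the white ceramic coaster flush and square on the block on top of the cover, and last stand the coffee jar upright in the centre of the coaster. Do not tip the jar over or knock the other things on the ledge about; a tin that gets pushed out of place on the way has to be put right.

Things in the scene. Friction and masses are not known exactly. Their poses are not given: they have to be found in the camera images.
- tray: Fixed pale bamboo tray, 84 (x) x 270 (y) x 20 mm high, standing on the ledge, four square pockets in a row along its y axis. Origin: centre of its underside; z up. Its rim is flat and level at 20 mm height; nothing guides the cover.
- pocket1 (a point): Centre of the floor of the tray's pocket one (marked by 1 dark dot on the tray's top at the pocket's -x edge, the edge toward the robot); pocket 52 x 52 mm with sides along the tray's axes, 14 mm deep, floor 6 mm above the ledge. Pockets are 62 mm apart along the tray's y, pocket one at the +y end (the robot's left) and four at the -y end.
- pocket2 (a point): Centre of the floor of the tray's pocket two (marked by 2 dark dots on the tray's top at the pocket's -x edge, the edge toward the robot); pocket 52 x 52 mm with sides along the tray's axes, 14 mm deep, floor 6 mm above the ledge. Pockets are 62 mm apart along the tray's y, pocket one at the +y end (the robot's left) and four at the -y end.
- pocket3 (a point): Centre of the floor of the tray's pocket three (marked by 3 dark dots on the tray's top at the pocket's -x edge, the edge toward the robot); pocket 52 x 52 mm with sides along the tray's axes, 14 mm deep, floor 6 mm above the ledge. Pockets are 62 mm apart along the tray's y, pocket one at the +y end (the robot's left) and four at the -y end.
- pocket4 (a point): Centre of the floor of the tray's pocket four (marked by 4 dark dots on the tray's top at the pocket's -x edge, the edge toward the robot); pocket 52 x 52 mm with sides along the tray's axes, 14 mm deep, floor 6 mm above the ledge. Pockets are 62 mm apart along the tray's y, pocket one at the +y end (the robot's left) and four at the -y end.
- round_tin: Loose closed steel tin, upright cylinder 44 mm in diameter, 38 mm high, about 90 g. Origin: centre of its underside. May be absent.
- square_tin: Loose closed steel tin, upright, 42 x 42 mm (along its x and y) x 38 mm high, about 90 g, thin light disc on top. Origin: centre of its underside. May be absent.
- oblong_tin: Loose closed steel tin, upright, 30 (x) x 44 (y) x 38 mm high, about 90 g. Origin: centre of its underside. May be absent.
- slim_tin: Loose closed steel tin, upright cylinder 28 mm in diameter, 38 mm high, about 60 g. Origin: centre of its underside. May be absent.
- scoop: Loose pink coffee scoop, 35 g: an open round cup 42 mm wide, 32 mm high on a flat base, with a level handle 12 mm wide along its +x axis, 19 to 91 mm from the cup's axis and 26 to 32 mm above the base. Origin: centre of the cup's base. Starts standing in pocket one, handle pointing away from the robot.
- dish: Fixed shallow blue ceramic dish, 150 (x) x 90 (y) x 14 mm high, walls and floor 5 mm. Origin: centre of its underside. The scoop belongs in it, with the cup standing on its floor.
- cover: Loose pale bamboo cover, a box open below, 84 (x) x 270 (y) mm outside like the tray, walls and roof 6 mm, roof top 42 mm above its lower edge; on the middle of the roof a solid block 60 x 60 x 20 mm, sides along x and y, to hold it by. About 400 g. Origin: centre of its lower edge's plane; z up. Starts on the ledge, open side down; either way round fits.
- block_top (a point): Centre of the top face of the block on the cover, 62 mm above the cover's lower edge.
- coaster: Loose white ceramic coaster, a flat square plate 60 x 60 mm (sides along its x and y) x 11 mm, the same square as the block on the cover, 80 g. Origin: centre of its underside.
- jar: Loose closed glass coffee jar, dark inside: glass body 52 mm in diameter up to 66 mm, a steel cap 48 mm in diameter from 72 to 92 mm height (top). About 250 g. Origin: centre of its underside.
- pitcher: Steel milk pitcher, 80 mm wide, 100 mm high, handle to its +y. Origin: centre of its underside. Bystander, leave it where it is.
- sugar_bowl: Small white bowl, 60 mm wide, 40 mm high. Origin: centre of its underside. Bystander, leave it where it is.
- mug: Terracotta mug, 76 mm wide, 85 mm high, handle to its +y. Origin: centre of its underside. Bystander, leave it where it is.
- espresso_cup: Small white cup, 60 mm wide, 55 mm high. Origin: centre of its underside. Bystander, leave it where it is.

How it is judged:
On the way, in this order (a step that is already met when the one before it is completed fails the run):
1. the scoop is out of the tray and stands in the blue dish (x of scoop in the frame of dish between -0.06 and 0.06 m and y of scoop in the frame of dish between -0.035 and 0.035 m and height (world z) of scoop below 0.018 m and linear speed of scoop below 0.03 m/s), for 0.2 s.
2. the wide round tin is upright and fully down in pocket one (horizontal distance between round_tin and pocket1 below 0.019 m and height (world z) of round_tin between 0.002 and 0.0105 m and angle between round_tin's own z axis and vertical below 0.15 rad and linear speed of round_tin below 0.03 m/s), for 0.2 s.
3. the square tin is upright and fully down in pocket two (horizontal distance between square_tin and pocket2 below 0.019 m and height (world z) of square_tin between 0.002 and 0.0105 m and angle between square_tin's own z axis and vertical below 0.15 rad and linear speed of square_tin below 0.03 m/s), for 0.2 s.
4. the oblong tin is upright and fully down in pocket three (horizontal distance between oblong_tin and pocket3 below 0.019 m and height (world z) of oblong_tin between 0.002 and 0.0105 m and angle between oblong_tin's own z axis and vertical below 0.15 rad and linear speed of oblong_tin below 0.03 m/s), for 0.2 s.
5. the slim round tin is upright and fully down in pocket four (horizontal distance between slim_tin and pocket4 below 0.019 m and height (world z) of slim_tin between 0.002 and 0.0105 m and angle between slim_tin's own z axis and vertical below 0.15 rad and linear speed of slim_tin below 0.03 m/s), for 0.2 s.
6. the cover sits flush on the tray (horizontal distance between cover and tray below 0.006 m and angle between the y axis of cover and the y axis of tray, either way round below 0.04 rad and height (world z) of cover between 0.017 and 0.0235 m and angle between cover's own z axis and vertical below 0.04 rad and linear speed of cover below 0.03 m/s), for 0.2 s.
7. the coaster lies flush and square on the cover's block (horizontal distance between coaster and block_top below 0.006 m and (angle between the x axis of coaster and the x axis of cover, either way round below 0.09 rad or angle between the x axis of coaster and the y axis of cover, either way round below 0.09 rad) and height (world z) of coaster between 0.079 and 0.085 m and angle between coaster's own z axis and vertical below 0.06 rad and linear speed of coaster below 0.03 m/s), for 0.2 s.
At the end, for the whole second after the job is handed in: Scoop down in the dish (60 x 35 mm of centre); tins out upright on their pocket floors (19 mm); cover down on tray (6 mm, 0.04 rad); coaster flat on block (6 mm, 0.09 rad of square); jar upright on coaster (7 mm); all at rest, released (all of step 1 and all of step 2 and all of step 3 and all of step 4 and all of step 5 and all of step 6 and all of step 7 and horizontal distance between jar and coaster below 0.007 m and height (world z) of jar between 0.089 and 0.097 m and angle between jar's own z axis and vertical below 0.06 rad and linear speed of jar below 0.03 m/s); the robot touches nothing.
It fails at once if the jar is tipped over (angle between jar's own z axis and vertical above 0.7 rad).
It fails at once if a bystander is knocked more than 40 mm aside (distance of any of pitcher, sugar_bowl, mug, espresso_cup from where it was at the start of the episode above 0.04 m).
Of round_tin, square_tin, oblong_tin, slim_tin only 2 to 4 are there at a start; the rules pass over those that are not, and their reading is None.
At some moment in a run one of round_tin, square_tin, oblong_tin, slim_tin may be knocked a few centimetres aside while the robot is not near it.
It also fails if it takes over 210 s, if anything falls off the work surface, if the arm or the gripper's body presses on something with over 40 N, if the wrist force passes 120 N, or if a joint passes its speed limit or range.

ROBOT

A 7-joint arm with a two-finger parallel gripper is mounted at the origin on the work surface. World frame = base frame: x ahead of the robot, y to its left, z up, the work surface at z = 0. Lengths are in m, angles in rad, forces in N, time in s.
With the tool pointing down it reaches from about 0.4 to 0.85 m from the base axis. Payload 10.4 kg.
Tool frame: the origin (TCP) lies at the very end of the fingers, on their centre line; the grasp point (between the pads) lies 19 mm behind it; z points along the fingers, y is the line along which they close (so a half turn about z gives the same grasp; the last joint's range is limited). The gripper opens to 85 mm and grips with 20 to 120 N. Pads are 22 mm wide; open, the fingers measure 114 mm over their backs; the gripper's body (76 mm by 85 mm) begins 54 mm behind the grasp point. The pads swing forward as they close: fully open they stand 13 mm farther back than shut.
Start: joints at [-1.223, 0.332, -0.065, 1.46, 0.022, 1.35, -0.088], TCP at [0.226, 0.583, 0.231] pointing down, gripper open.
Joint ranges: [-2.6, 2.6], [-0.5, 2.12], [-1.47, 1.34], [0.16, 2.42], [-1.27, 4.41], [0.06, 2.06], [-2.6, 2.6]. Speed limits (rad/s): [2.22, 2.22, 2.79, 2.79, 3.14, 3.14, 3.14].

INTERFACE

Orientations are given as a unit quaternion [x, y, z, w].
In Python, from workcell import * gives the robot as it stands. The module is installed in compiled form; this text tells all that it offers.
- The arm moves only by the tool carry_out, never from a script. Its argument "motion" is a list of rows, each an object with "xyz": the shift along the tool's x, y, z in m, a list of three; "angular": the turn, a rotation vector about the tool's x, y, z in degrees, a list of three. A call has 1 to 12 rows; each row is the pose to reach, as a shift and turn from the pose commanded when the call began, along the tool's axes at that moment; what a row does not reach only later rows make up. A row lasts 1/10 s, in which the tool goes at most 50 mm and 8.59 degrees, less where a joint would pass 70% of its speed; a pose out of reach is approached as far as the arm can. A call with a gripper value outside its range is refused whole. "hand" is the opening, from 0 (shut) to 1 (fully open), set as the call begins (left out, the last holds). The fingers move at their own pace and stop on an object; "grip_force" is the grip in N (left out, the last holds). Time passes only in rows, so rows that repeat a pose let the fingers close. It gives the time, the measured TCP pose, the force, the opening and the grip force at its end, in the units of the state.
- get_obs(): the state, without advancing time (a new reading comes with each control period).
- camera(name): name is "scene" or "top"; returns a dict with "img" (384x512x3 uint8, red, green, blue), "fx", "fy", "cx", "cy" (pixels), "extrinsics" (4x4, takes a point from camera to world coordinates). Camera axes: x right, y up, looking along -z (the intrinsics and any distortion apply to the point x, -y, -z); pixel columns grow to the right and rows downward; lengths in m; the calibration is good to about 2 mm. A picture is of the moment at which its call begins. There is no depth.
- hand_in(): hands the job in; it is judged then, once.
The state is a dict: "clock": time; "joint_pos": joint angles; "joint_velocities": joint speeds; "tau": joint torques, N m; "position": TCP position; "ee_rot": TCP orientation; "ft_force": force on the tool from outside, world axes, zero at the start; "torque": the same for the moment, N m; "grip_width": opening from 0.0 (shut) to 1.0 (fully open); "grasp_force": force on a finger pad.
Only numpy, scipy, OpenCV 4.12 (cv2) and the standard library are available. Lean on these libraries where they do the work, as an engineer would, in place of code of your own. Each camera call takes 0.05 s, during which the arm holds its last target. There are 200 camera calls.

## Working session

There is one attempt and no reset: what is moved stays moved. The work goes in short steps, Python scripts to look and compute and a tool call to move; the robot and the scene stay as the last step left them, time stands still between calls to the robot, and variables do not carry over. Pictures are saved under pics/ and viewed, at most 14 in all, crops included, and the job is handed in when it is done.

Besides the shell and the picture viewer there is one more tool, called after ">>>" as name([rows], argument=value, ...), one row to a line, values as JSON. carry_out: Moves the arm, as the interface text tells. Its arguments: {"type":"object","properties":{"motion":{"type":"array"},"hand":{"type":"number"},"grip_force":{"type":"number"}},"required":["motion"]}

```bash
mkdir -p pics; ls; python3 - <<'E'
from workcell import *
import cv2,numpy as np
o=get_obs();print({k:np.round(v,3).tolist() for k,v in o.items()})
for n in("scene","top"):
    c=camera(n);cv2.imwrite(f"pics/{n}0.png",c["img"][:,:,::-1]);print(n,[c[k] for k in("fx","fy","cx","cy")],np.round(c["extrinsics"],4).tolist(),[k for k in c])
E
```

```text
pics
{'clock': 0.0, 'joint_pos': [-1.223, 0.333, -0.065, 1.461, 0.022, 1.35, -0.089], 'joint_velocities': [0.001, -0.001, -0.0, 0.002, -0.001, 0.002, 0.0], 'tau': [-0.001, -62.545, 0.049, -39.16, 0.016, 0.01, -0.0], 'position': [0.226, 0.582, 0.231], 'ee_rot': [0.184, 0.983, -0.001, -0.0], 'ft_force': [0.135, 0.507, 0.081], 'torque': [-0.013, 0.017, -0.075], 'grasp_force': 0.0, 'grip_width': 1.0}
scene [408.4313519137857, 408.4313519137857, 255.5992664562172, 192.75844820702866] [[-0.6734, -0.6306, 0.3859, 0.9682], [0.7392, -0.5667, 0.3639, 0.4094], [-0.0108, 0.5303, 0.8477, 0.9331], [0.0, 0.0, 0.0, 1.0]] ['img', 'fx', 'fy', 'cx', 'cy', 'extrinsics']
top [400.5656916658055, 400.5656916658055, 251.08404818841652, 191.0800334258978] [[0.0164, 0.9899, -0.141, 0.3842], [-0.9999, 0.0165, -0.0008, 0.0467], [0.0015, 0.141, 0.99, 1.2137], [0.0, 0.0, 0.0, 1.0]] ['img', 'fx', 'fy', 'cx', 'cy', 'extrinsics']
```

View pics/top0.png

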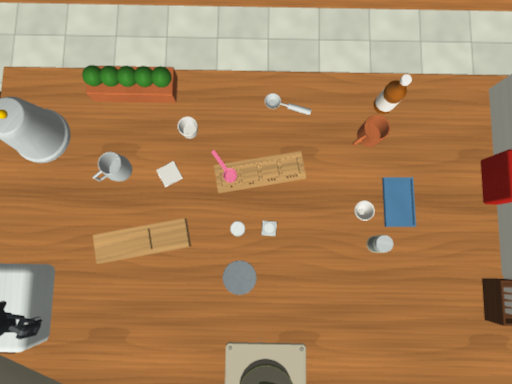

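View pics/scene0.png

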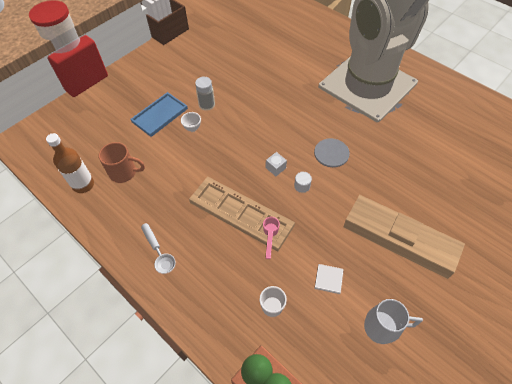

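The top view shows the tray at about (260,172) with the scoop cup at (231,175). There is a round tin at (238,229), a square tin at (269,229), the cover at (142,241), the coaster at (170,174), the jar at (380,244) and the dish at (399,202). The oblong tin does not seem to be out. The flat grey disc at (240,278) is only a mat. I'll zoom in.

```bash
cat > lib.py <<'E'
from workcell import *
import cv2,numpy as np
def cast(c,uv,z):
    uv=np.atleast_2d(np.asarray(uv,float))
    d=np.c_[(uv[:,0]-c["cx"])/c["fx"],-(uv[:,1]-c["cy"])/c["fy"],-np.ones(len(uv))]
    E=c["extrinsics"];d=d@E[:3,:3].T;o=E[:3,3]
    return (o+d*((z-o[2])/d[:,2])[:,None])[:,:2]
def proj(c,p):
    p=np.atleast_2d(p);E=c["extrinsics"];q=(p-E[:3,3])@E[:3,:3]
    return np.c_[c["cx"]+c["fx"]*q[:,0]/-q[:,2],c["cy"]-c["fy"]*q[:,1]/-q[:,2]]
def crop(c,x,y,w,h,k,name):
    cv2.imwrite("pics/"+name,cv2.resize(c["img"][y:y+h,x:x+w,::-1],None,fx=k,fy=k,interpolation=cv2.INTER_CUBIC))
E
python3 - <<'E'
from lib import *
t=camera("top");s=camera("scene")
a=cv2.resize(t["img"][150:265,85:310],None,fx=3.5,fy=3.5,interpolation=cv2.INTER_CUBIC)
cv2.imwrite("pics/t1.png",a[:,:,::-1])
crop(s,180,130,290,200,2.7,"s1.png")
E
```

```text
(no output)
```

View pics/t1.png

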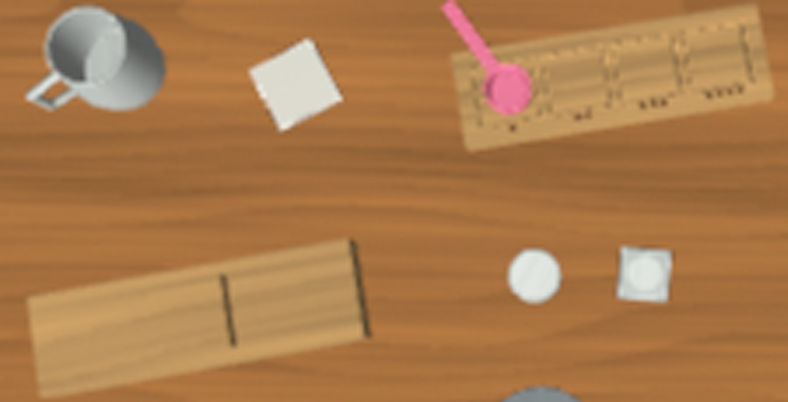

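View pics/s1.png

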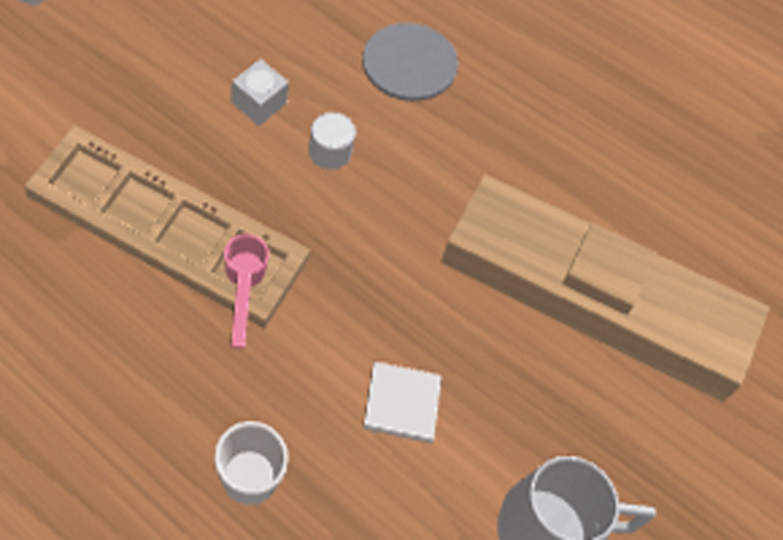

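The zoom confirms that only the round and square tins are out. The cover's block is near the centre of its roof, and the coaster is turned about 30°. Next I'll measure everything with masks.

```bash
cat > meas.py <<'E'
from lib import *
def blob(m,uv,r=6):
    m=m.astype(np.uint8);n,l,st,ce=cv2.connectedComponentsWithStats(m,connectivity=4)
    u,v=np.round(uv).astype(int);w=l[v-r:v+r+1,u-r:u+r+1];w=w[w>0]
    if len(w)==0: return None
    return l==np.bincount(w).argmax()
def rect(c,mask,z):
    k=cv2.findContours(mask.astype(np.uint8),cv2.RETR_EXTERNAL,cv2.CHAIN_APPROX_NONE)[0]
    k=max(k,key=len)[:,0]; p=cast(c,k,z).astype(np.float32)*1000
    (x,y),wh,a=cv2.minAreaRect(p); return np.round([x,y,*wh,a],1)
def cen(c,mask,z):
    v,u=np.nonzero(mask);return np.round(cast(c,[[u.mean(),v.mean()]],z)[0]*1000,1),len(u)
def hsv(c): return cv2.cvtColor(c["img"],cv2.COLOR_RGB2HSV).astype(int)
E
python3 - <<'E'
from meas import *
t=camera("top");s=camera("scene")
for n,c,P in(("top",t,dict(coaster=(170,174),round=(238,229),sq=(269,229),cover=(110,245),cover2=(170,236),tray=(300,175),table=(150,210),dish=(399,202),jar=(385,243),scoop=(231,175))),("scene",s,dict(coaster=(329,279),round=(303,179),sq=(276,159),cover=(370,215),tray=(198,200),table=(400,130),dish=(160,114),jar=(204,85)))):
    H=hsv(c)
    print(n,{k:(H[v,u].tolist()) for k,(u,v) in P.items()})
    white=(H[:,:,1]<40)&(H[:,:,2]>190)
    pale=(H[:,:,1]<140)&(H[:,:,1]>60)&(H[:,:,0]<25)&(H[:,:,2]>140)
    for k,z in(("coaster",.011),("round",.038),("sq",.038)):
        b=blob(white,P[k]);
        if b is not None: print(k,cen(c,b,z),rect(c,b,z))
    for k,z in(("cover",.042),("tray",.02)):
        b=blob(pale,P[k]);
        if b is not None: print(k,cen(c,b,z),rect(c,b,z))
    b=blob((H[:,:,0]>95)&(H[:,:,0]<125)&(H[:,:,1]>120),P["dish"]); print("dish",cen(c,b,.014),rect(c,b,.014))
    b=blob((H[:,:,0]>150)&(H[:,:,1]>90),P.get("scoop",(270,230)));print("scoop",cen(c,b,.038),rect(c,b,.038))
    cv2.imwrite(f"pics/m_{n}.png",np.hstack([pale,white]).astype(np.uint8)*255)
E
```

```text
top {'coaster': [26, 16, 221], 'round': [60, 4, 229], 'sq': [60, 6, 230], 'cover': [17, 127, 189], 'cover2': [17, 128, 188], 'tray': [17, 127, 205], 'table': [14, 160, 167], 'dish': [103, 123, 154], 'jar': [66, 6, 203], 'scoop': [172, 122, 236]}
coaster (array([604.7, 298.8]), 364) [604.5 298.7  59.9  57.5  30.3]
round (array([440.6,  86.6]), 161) [440.4  85.6  37.9  38.1   0.9]
sq (array([442.4,  -5.6]), 177) [442.1  -6.7  39.3  40.2  85.8]
cover (array([400.4, 367. ]), 2716) [400.9 366.   85.1 271.2  11.4]
tray (array([614.8,  16.9]), 2316) [614.5  23.1  87.1 269.7  10.5]
dish (array([ 530.5, -397.1]), 1411) [ 531.3 -397.1  142.8   89.2    1. ]
scoop (array([615.7, 124.3]), 235) [623.9 136.9 109.9  38.1  45.8]
scene {'coaster': [9, 8, 224], 'round': [120, 2, 224], 'sq': [120, 1, 226], 'cover': [15, 99, 193], 'tray': [15, 101, 205], 'table': [12, 122, 175], 'dish': [106, 101, 166], 'jar': [126, 6, 212]}
coaster (array([607.6, 300.9]), 595) [606.8 300.2  59.   58.7  29.6]
round (array([442.5,  87.4]), 163) [442.2  88.1  38.3  39.8  41.9]
sq (array([445.2,  -5.1]), 169) [445.   -5.2  39.5  39.   86.1]
cover (array([517. , 111.9]), 129986) [ 346.5  -25.7 1456.9 1205.4   89.9]
tray (array([505.8, 104.5]), 129986) [ 331.1  -36.5 1492.9 1235.1   89.9]Traceback (most recent call last):
  File "<stdin>", line 14, in <module>
  File "meas.py", line 12, in cen
    v,u=np.nonzero(mask);return np.round(cast(c,[[u.mean(),v.mean()]],z)[0]*1000,1),len(u)
        ~~~~~~~~~~^^^^^^
    return _wrapfunc(a, 'nonzero')
    return _wrapit(obj, method, *args, **kwds)
    result = getattr(arr, method)(*args, **kwds)
ValueError: Calling nonzero on 0d arrays is not allowed. Use np.atleast_1d(scalar).nonzero() instead.
```

```bash
cat > go.py <<'E'
# go(x,y,z,yaw): tool-frame shift (m) and turn (deg) from current pose to a tool-down pose whose closing axis has world yaw (deg)
from lib import *
from scipy.spatial.transform import Rotation as R
def go(x,y,z,yaw,msg=""):
    o=get_obs();R0=R.from_quat(o["ee_rot"]);p=np.array(o["position"]);best=None
    for a in(yaw,yaw+180):
        a=np.radians(a);Y=np.array([np.cos(a),np.sin(a),0]);Z=np.array([0,0,-1.]);
        r=(R0.inv()*R.from_matrix(np.c_[np.cross(Y,Z),Y,Z])).as_rotvec(True)
        if best is None or np.linalg.norm(r)<np.linalg.norm(best): best=r
    print(msg,"xyz",np.round(R0.inv().apply(np.array([x,y,z])-p),4).tolist(),"ang",np.round(best,1).tolist(),"| at",np.round(p,4).tolist(),"F",np.round(o["ft_force"],1).tolist(),"w",round(float(o["grip_width"]),3),"gf",round(float(o["grasp_force"]),1),"t",o["clock"])
E
python3 - <<'E'
from meas import *
from go import go
t=camera("top");s=camera("scene")
H=hsv(s)
for k,uv,z in(("cover",(370,215),.042),("tray",(198,200),.02),("tray",(270,240),.02)):
  for th in(106,110,114):
    m=((H[:,:,1]<th)&(H[:,:,1]>60)&(H[:,:,2]>170)).astype(np.uint8)
    m=cv2.morphologyEx(m,cv2.MORPH_OPEN,np.ones((3,3),np.uint8)); b=blob(m,uv)
    if b is not None: print(k,th,b.sum(),rect(s,b,z))
H=hsv(s);b=blob((H[:,:,0]>95)&(H[:,:,0]<125)&(H[:,:,1]>60),(160,114));print("dish s",rect(s,b,.014))
for c,uv in((t,(382,244)),(s,(204,84))):
    H=hsv(c)
    b=blob((H[:,:,1]<30)&(H[:,:,2]>175),uv); print("jar",cen(c,b,.092),rect(c,b,.092))
    m=(H[:,:,0]>150)&(H[:,:,1]>90); v,u=np.nonzero(m)
    p=cast(c,np.c_[u,v],.038)*1000
    hull=p[(np.hypot(*(p-p.mean(0)).T)).argsort()[-6:]];tip=hull.mean(0)
    cup=p[np.hypot(*(p-tip).T)>72]; 
    d=p-tip; r=np.hypot(*d.T); hd=p[(r<45)]
    print("scoop tip",tip.round(1),"cup",(cup.min(0)+cup.max(0))/2,np.ptp(cup,axis=0),"handle mid",hd.mean(0).round(1),"len",r.max().round(1))
crop(s,170,60,60,60,6,"jar.png")
a=t["img"][195:265,340:420];cv2.imwrite("pics/jart.png",cv2.resize(np.hstack([a,s["img"][60:130,170:250]])[:,:,::-1],None,fx=5,fy=5,interpolation=cv2.INTER_CUBIC))
E
```

```text
cover 106 3305 [402.2 367.2  84.4 269.2  11.3]
cover 110 3346 [401.9 366.8  85.1 270.   11.3]
cover 114 3364 [401.7 367.1  85.3 270.7  11.3]
tray 106 2133 [617.3  23.9  83.5 269.4  10.8]
tray 110 2356 [633.8  26.8 117.8 269.9  10.6]
tray 114 2511 [634.4  26.8 120.3 270.2  10.4]
tray 106 2133 [617.3  23.9  83.5 269.4  10.8]
tray 110 2356 [633.8  26.8 117.8 269.9  10.6]
tray 114 2511 [634.4  26.8 120.3 270.2  10.4]
dish s [ 535.  -394.9  153.    98.3    1.2]
jar (array([ 402.8, -324.6]), 220) [ 403.1 -325.3   41.3   42.5    0.9]
scoop tip [670.9 164.7] cup [597.58989648 112.79478022] [39.55145036 38.96239781] handle mid [653.6 152.2] len 109.6
jar (array([ 405. , -324.5]), 136) [ 405.2 -324.5   42.8   41.2   45.7]
scoop tip [ 587.9 -674.2] cup [ 594.34864399 -281.61248741] [167.56512894 907.3704162 ] handle mid [ 580.7 -654.4] len 850.4
```

View pics/jart.png

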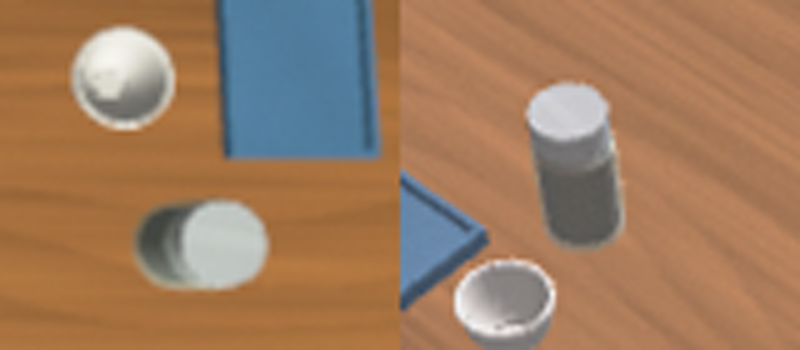

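Left half of the picture: the jar's cap is at about (224,243), clear of the bowl and the dish corner. Right half: the jar stands upright. The two views agree to about 2 mm, so I can start moving.

```bash
python3 -c "
from go import go
go(.646,.147,.12,125.3,'hover');go(.646,.147,.018,125.3,'grasp')"
```

```text
hover xyz [-0.5488, -0.2539, 0.1113] ang [-0.0, -0.0, -56.5] | at [0.2264, 0.5825, 0.2313] F [0.1, 0.2, 0.5] w 0.999 gf 0.0 t 0.4
grasp xyz [-0.5488, -0.2539, 0.2133] ang [-0.0, -0.0, -56.5] | at [0.2264, 0.5825, 0.2313] F [0.1, 0.2, 0.5] w 0.999 gf 0.0 t 0.4
```

>>> carry_out([
  {"xyz":[-0.549,-0.254,0.03],"angular":[0,0,-56.5]},
  {"xyz":[-0.549,-0.254,0.03],"angular":[0,0,-56.5]},
  {"xyz":[-0.549,-0.254,0.03],"angular":[0,0,-56.5]},
  {"xyz":[-0.549,-0.254,0.03],"angular":[0,0,-56.5]},
  {"xyz":[-0.549,-0.254,0.03],"angular":[0,0,-56.5]},
  {"xyz":[-0.549,-0.254,0.03],"angular":[0,0,-56.5]},
  {"xyz":[-0.549,-0.254,0.03],"angular":[0,0,-56.5]},
  {"xyz":[-0.549,-0.254,0.03],"angular":[0,0,-56.5]},
  {"xyz":[-0.549,-0.254,0.03],"angular":[0,0,-56.5]},
  {"xyz":[-0.549,-0.254,0.03],"angular":[0,0,-56.5]},
  {"xyz":[-0.549,-0.254,0.03],"angular":[0,0,-56.5]},
  {"xyz":[-0.549,-0.254,0.03],"angular":[0,0,-56.5]},
], hand=0.45, grip_force=30)

```text
clock: 1.6
position: [0.629, 0.1644, 0.2028]
ee_rot: [-0.303, 0.953, 0.0, 0.0]
ft_force: [0.2, 1.6, 0.4]
grip_width: 0.448
grasp_force: 0.0
```

```bash
python3 -c "
from go import go
go(.646,.147,.018,125.3,'grasp')"
```

```text
grasp xyz [-0.0037, -0.024, 0.1848] ang [-0.0, 0.0, -0.0] | at [0.629, 0.1644, 0.2028] F [0.2, 1.6, 0.4] w 0.448 gf 0.0 t 1.6
```

>>> carry_out([
  {"xyz":[-0.004,-0.002,0.05],"angular":[0,0,0]},
  {"xyz":[-0.004,-0.002,0.1],"angular":[0,0,0]},
  {"xyz":[-0.004,-0.002,0.12],"angular":[0,0,0]},
  {"xyz":[-0.004,-0.002,0.12],"angular":[0,0,0]},
  {"xyz":[-0.004,-0.002,0.12],"angular":[0,0,0]},
  {"xyz":[-0.004,-0.002,0.12],"angular":[0,0,0]},
  {"xyz":[-0.004,-0.002,0.12],"angular":[0,0,0]},
])

```text
clock: 2.3
position: [0.6334, 0.167, 0.0848]
ee_rot: [-0.303, 0.953, 0.0, 0.002]
ft_force: [-0.8, 0.4, 0.1]
grip_width: 0.445
grasp_force: 0.0
```

```bash
python3 -c "
from go import go
go(.646,.147,.018,125.3,'grasp')"
```

```text
grasp xyz [0.0015, -0.0236, 0.0668] ang [-0.0, 0.2, -0.0] | at [0.6334, 0.167, 0.0848] F [-0.8, 0.4, 0.1] w 0.445 gf 0.0 t 2.3
```

>>> carry_out([
  {"xyz":[0.0015,-0.0235,0.03],"angular":[0,0,0]},
  {"xyz":[0.0015,-0.0235,0.055],"angular":[0,0,0]},
  {"xyz":[0.0015,-0.0235,0.066],"angular":[0,0,0]},
  {"xyz":[0.0015,-0.0235,0.066],"angular":[0,0,0]},
  {"xyz":[0.0015,-0.0235,0.066],"angular":[0,0,0]},
  {"xyz":[0.0015,-0.0235,0.066],"angular":[0,0,0]},
])

```text
clock: 2.9
position: [0.6458, 0.1465, 0.0189]
ee_rot: [-0.303, 0.953, -0.0, 0.001]
ft_force: [-1.0, -3.6, 5.6]
grip_width: 0.446
grasp_force: 2.6
```

```bash
python3 -c "
from go import go
go(.646,.147,.018,125.3,'grasp')"
```

```text
grasp xyz [-0.0004, 0.0003, 0.0009] ang [-0.1, 0.1, -0.0] | at [0.6458, 0.1465, 0.0189] F [-1.0, -3.6, 5.6] w 0.446 gf 2.6 t 2.9
```

>>> carry_out([
  {"xyz":[0,0,0],"angular":[0,0,0]},
  {"xyz":[0,0,0],"angular":[0,0,0]},
  {"xyz":[0,0,0],"angular":[0,0,0]},
  {"xyz":[0,0,0],"angular":[0,0,0]},
  {"xyz":[0,0,0],"angular":[0,0,0]},
  {"xyz":[0,0,-0.03],"angular":[0,0,0]},
  {"xyz":[0,0,-0.07],"angular":[0,0,0]},
  {"xyz":[0,0,-0.12],"angular":[0,0,0]},
  {"xyz":[0,0,-0.12],"angular":[0,0,0]},
  {"xyz":[0,0,-0.12],"angular":[0,0,0]},
], hand=0, grip_force=30)

```text
clock: 3.9
position: [0.6456, 0.1475, 0.1393]
ee_rot: [-0.303, 0.953, 0.0, 0.002]
ft_force: [-0.4, -0.1, -2.2]
grip_width: 0.131
grasp_force: 32.4
```

```bash
python3 -c "
from go import *
t=camera('top');s=camera('scene')
a=np.hstack([t['img'][110:210,180:300],s['img'][150:250,200:320]]);cv2.imwrite('pics/g1.png',cv2.resize(a[:,:,::-1],None,fx=3.3,fy=3.3))
go(.591,-.396,.15,90,'dish');go(.591,-.396,.15,125.3,'dish same yaw')"
```

```text
dish xyz [0.357, -0.4125, -0.0138] ang [0.0, -0.0, 35.3] | at [0.6441, 0.147, 0.1362] F [-0.6, -0.1, -1.0] w 0.134 gf 32.4 t 4.0
dish same yaw xyz [0.357, -0.4125, -0.0138] ang [0.0, -0.0, -0.0] | at [0.6441, 0.147, 0.1362] F [-0.6, -0.1, -1.0] w 0.134 gf 32.4 t 4.0
```

View pics/g1.png

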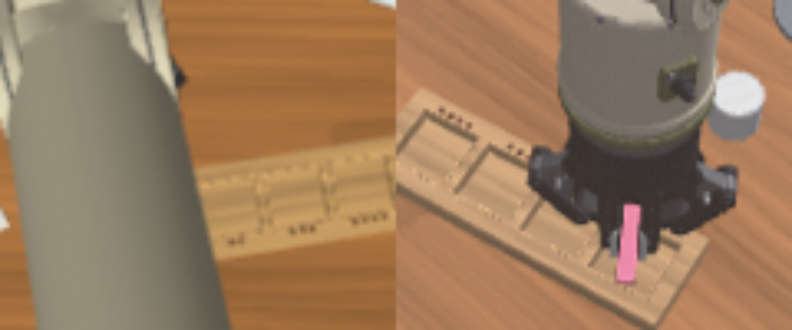

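The scene half shows the pink handle held between the fingertips at about (628,240) and pocket one empty. Next I carry it to the dish.

>>> carry_out([
  {"xyz":[0.357,-0.4125,-0.014],"angular":[0,0,35.3]},
  {"xyz":[0.357,-0.4125,-0.014],"angular":[0,0,35.3]},
  {"xyz":[0.357,-0.4125,-0.014],"angular":[0,0,35.3]},
  {"xyz":[0.357,-0.4125,-0.014],"angular":[0,0,35.3]},
  {"xyz":[0.357,-0.4125,-0.014],"angular":[0,0,35.3]},
  {"xyz":[0.357,-0.4125,-0.014],"angular":[0,0,35.3]},
  {"xyz":[0.357,-0.4125,-0.014],"angular":[0,0,35.3]},
  {"xyz":[0.357,-0.4125,-0.014],"angular":[0,0,35.3]},
  {"xyz":[0.357,-0.4125,-0.014],"angular":[0,0,35.3]},
  {"xyz":[0.357,-0.4125,-0.014],"angular":[0,0,35.3]},
  {"xyz":[0.357,-0.4125,-0.014],"angular":[0,0,35.3]},
  {"xyz":[0.357,-0.4125,-0.014],"angular":[0,0,35.3]},
])

```text
clock: 5.2
position: [0.5864, -0.4044, 0.1489]
ee_rot: [0.005, 1.0, -0.002, -0.002]
ft_force: [-1.3, -0.2, -0.5]
grip_width: 0.128
grasp_force: 32.4
```

```bash
python3 -c "
from go import *
s=camera('scene');crop(s,90,50,160,120,4,'g2.png')
go(.591,-.396,.02,90,'dish')"
```

```text
dish xyz [-0.0032, 0.0045, 0.1287] ang [-0.0, -0.2, -0.4] | at [0.5883, -0.4004, 0.1487] F [0.1, 0.7, -0.1] w 0.132 gf 32.4 t 5.25
```

View pics/g2.png

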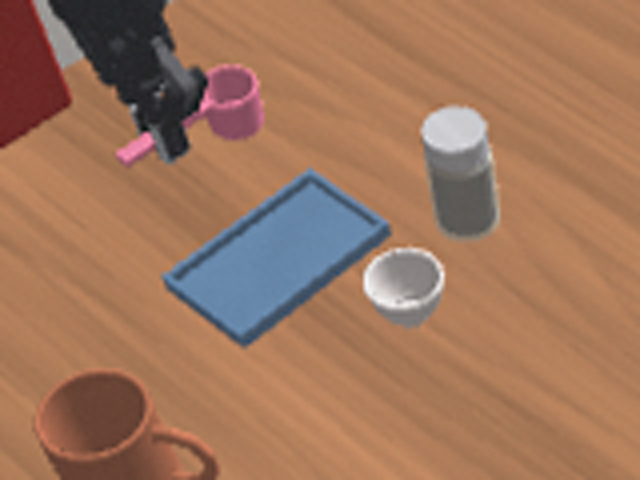

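The scoop hangs level, with its cup at (234,100) in the crop, above the dish. Lower it and release.

>>> carry_out([
  {"xyz":[-0.003,0.0045,0.05],"angular":[0,0,0]},
  {"xyz":[-0.003,0.0045,0.09],"angular":[0,0,0]},
  {"xyz":[-0.003,0.0045,0.115],"angular":[0,0,0]},
  {"xyz":[-0.003,0.0045,0.125],"angular":[0,0,0]},
  {"xyz":[-0.003,0.0045,0.13],"angular":[0,0,0]},
  {"xyz":[-0.003,0.0045,0.13],"angular":[0,0,0]},
  {"xyz":[-0.003,0.0045,0.13],"angular":[0,0,0]},
])

```text
clock: 5.95
position: [0.5951, -0.3922, 0.0222]
ee_rot: [0.0, 1.0, -0.001, 0.001]
ft_force: [-0.2, -0.5, 1.1]
grip_width: 0.134
grasp_force: 32.4
```

>>> carry_out([
  {"xyz":[0,0,0],"angular":[0,0,0]},
  {"xyz":[0,0,0],"angular":[0,0,0]},
  {"xyz":[0,0,0],"angular":[0,0,0]},
  {"xyz":[0,0,-0.03],"angular":[0,0,0]},
  {"xyz":[0,0,-0.08],"angular":[0,0,0]},
  {"xyz":[0,0,-0.13],"angular":[0,0,0]},
  {"xyz":[0,0,-0.18],"angular":[0,0,0]},
  {"xyz":[0,0,-0.18],"angular":[0,0,0]},
], hand=0.4)

```text
clock: 6.75
position: [0.5966, -0.3941, 0.2097]
ee_rot: [0.001, 1.0, -0.003, 0.005]
ft_force: [0.6, -0.3, 1.1]
grip_width: 0.403
grasp_force: 0.0
```

```bash
python3 -c "
from go import *
s=camera('scene');crop(s,90,50,160,120,4,'g3.png')
go(.4415,.087,.2,100.6,'round y along tray y');go(.4415,.087,.2,10.6,'round')"
```

```text
round y along tray y xyz [0.1546, 0.4801, 0.0026] ang [-0.2, 0.4, -10.7] | at [0.5956, -0.3932, 0.2054] F [-1.3, -0.7, -0.3] w 0.401 gf 0.0 t 6.8
round xyz [0.1546, 0.4801, 0.0026] ang [0.1, 0.5, 79.3] | at [0.5956, -0.3932, 0.2054] F [-1.3, -0.7, -0.3] w 0.401 gf 0.0 t 6.8
```

View pics/g3.png

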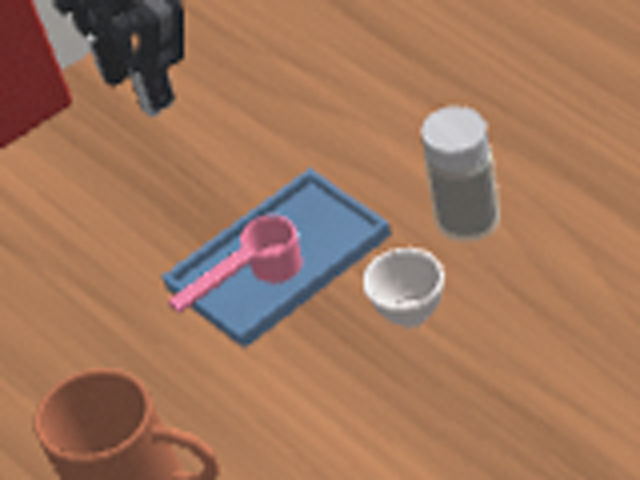

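The scoop stands in the dish, with the cup at (272,245) in the crop. On to the round tin.

>>> carry_out([
  {"xyz":[0.1545,0.48,0.003],"angular":[0,0.4,79.3]},
  {"xyz":[0.1545,0.48,0.003],"angular":[0,0.4,79.3]},
  {"xyz":[0.1545,0.48,0.003],"angular":[0,0.4,79.3]},
  {"xyz":[0.1545,0.48,0.003],"angular":[0,0.4,79.3]},
  {"xyz":[0.1545,0.48,0.003],"angular":[0,0.4,79.3]},
  {"xyz":[0.1545,0.48,0.003],"angular":[0,0.4,79.3]},
  {"xyz":[0.1545,0.48,0.003],"angular":[0,0.4,79.3]},
  {"xyz":[0.1545,0.48,0.003],"angular":[0,0.4,79.3]},
  {"xyz":[0.1545,0.48,0.003],"angular":[0,0.4,79.3]},
  {"xyz":[0.1545,0.48,0.003],"angular":[0,0.4,79.3]},
  {"xyz":[0.1545,0.48,0.003],"angular":[0,0.4,79.3]},
  {"xyz":[0.1545,0.48,0.003],"angular":[0,0.4,79.3]},
], hand=1)

```text
clock: 8.0
position: [0.4376, 0.0934, 0.1967]
ee_rot: [0.636, 0.771, -0.0, -0.004]
ft_force: [-0.1, -0.9, 0.3]
grip_width: 0.999
grasp_force: 0.0
```

```bash
cat > tins.py <<'E'
from meas import *
def tins(c,z=.038):
    H=hsv(c);w=((H[:,:,1]<25)&(H[:,:,2]>195)).astype(np.uint8)
    n,l,st,ce=cv2.connectedComponentsWithStats(w,connectivity=4)
    for i in range(1,n):
        p=cast(c,[ce[i]],z)[0]
        if 100<st[i,4]<260 and .3<p[0]<.75 and -.2<p[1]<.25: print("tin",ce[i].round(1),st[i,4],rect(c,l==i,z))
E
python3 -c "
from go import *;from tins import *
tins(camera('scene'))
go(.4415,.087,.015,10.6,'round')"
```

```text
tin [275.9 159.8] 164 [445.4  -5.3  39.6  37.9  85.7]
tin [303.1 177.9] 162 [442.2  88.1  38.3  39.8  41.9]
round xyz [-0.0065, 0.0032, 0.1817] ang [-0.3, -0.3, 0.4] | at [0.4383, 0.092, 0.1967] F [-0.4, 1.5, -1.0] w 0.998 gf 0.0 t 8.05
```

>>> carry_out([
  {"xyz":[-0.0065,0.003,0.05],"angular":[-0.3,-0.3,0.4]},
  {"xyz":[-0.0065,0.003,0.1],"angular":[-0.3,-0.3,0.4]},
  {"xyz":[-0.0065,0.003,0.14],"angular":[-0.3,-0.3,0.4]},
  {"xyz":[-0.0065,0.003,0.165],"angular":[-0.3,-0.3,0.4]},
  {"xyz":[-0.0065,0.003,0.18],"angular":[-0.3,-0.3,0.4]},
  {"xyz":[-0.0065,0.003,0.181],"angular":[-0.3,-0.3,0.4]},
  {"xyz":[-0.0065,0.003,0.181],"angular":[-0.3,-0.3,0.4]},
  {"xyz":[-0.0065,0.003,0.181],"angular":[-0.3,-0.3,0.4]},
])

```text
clock: 8.85
position: [0.4441, 0.0829, 0.0174]
ee_rot: [0.641, 0.767, 0.001, 0.001]
ft_force: [0.6, 1.0, 0.5]
grip_width: 1.004
grasp_force: 0.0
```

>>> carry_out([
  {"xyz":[0,0,0],"angular":[0,0,0]},
  {"xyz":[0,0,0],"angular":[0,0,0]},
  {"xyz":[0,0,0],"angular":[0,0,0]},
  {"xyz":[0,0,0],"angular":[0,0,0]},
  {"xyz":[0,0,0],"angular":[0,0,0]},
  {"xyz":[0,0,0],"angular":[0,0,0]},
], hand=0, grip_force=40)

```text
clock: 9.45
position: [0.4436, 0.0834, 0.0172]
ee_rot: [0.641, 0.768, 0.001, 0.001]
ft_force: [-3.6, -1.1, 7.2]
grip_width: 0.501
grasp_force: 39.7
```

```bash
python3 -c "
from go import *
go(.4415,.087,.1,10.6,'up');go(.599,.115,.1,10.6,'pocket1')"
```

```text
up xyz [0.004, -0.0013, -0.0828] ang [0.1, -0.0, -0.3] | at [0.4436, 0.0834, 0.0172] F [-3.6, -1.1, 7.2] w 0.501 gf 39.7 t 9.45
pocket1 xyz [0.0035, 0.1587, -0.0825] ang [0.1, -0.0, -0.3] | at [0.4436, 0.0834, 0.0172] F [-3.6, -1.1, 7.2] w 0.501 gf 39.7 t 9.45
```

>>> carry_out([
  {"xyz":[0,0,-0.03],"angular":[0,0,0]},
  {"xyz":[0,0,-0.07],"angular":[0,0,0]},
  {"xyz":[0,0.03,-0.09],"angular":[0,0,0]},
  {"xyz":[-0.0005,0.07,-0.09],"angular":[0,0,-0.3]},
  {"xyz":[-0.0005,0.11,-0.09],"angular":[0,0,-0.3]},
  {"xyz":[-0.0005,0.145,-0.09],"angular":[0,0,-0.3]},
  {"xyz":[-0.0005,0.1587,-0.08],"angular":[0,0,-0.3]},
  {"xyz":[-0.0005,0.1587,-0.06],"angular":[0,0,-0.3]},
  {"xyz":[-0.0005,0.1587,-0.05],"angular":[0,0,-0.3]},
  {"xyz":[-0.0005,0.1587,-0.05],"angular":[0,0,-0.3]},
  {"xyz":[-0.0005,0.1587,-0.05],"angular":[0,0,-0.3]},
  {"xyz":[-0.0005,0.1587,-0.05],"angular":[0,0,-0.3]},
])

```text
clock: 10.65
position: [0.5999, 0.1111, 0.0679]
ee_rot: [0.639, 0.769, 0.001, 0.001]
ft_force: [-0.6, -0.0, -1.5]
grip_width: 0.498
grasp_force: 41.5
```

```bash
python3 -c "
from go import *;from tins import *
s=camera('scene');crop(s,170,120,180,140,4,'g4.png');tins(s,.09)
go(.5998,.1111,.025,10.6,'pocket1')"
```

```text
tin [276.2 214.5] 101 [596.2 125.   38.   20.   15.4]
pocket1 xyz [-0.0, -0.0003, 0.0429] ang [0.2, -0.0, -0.0] | at [0.5999, 0.1111, 0.0679] F [0.4, -0.7, 0.1] w 0.501 gf 41.5 t 10.7
```

View pics/g4.png

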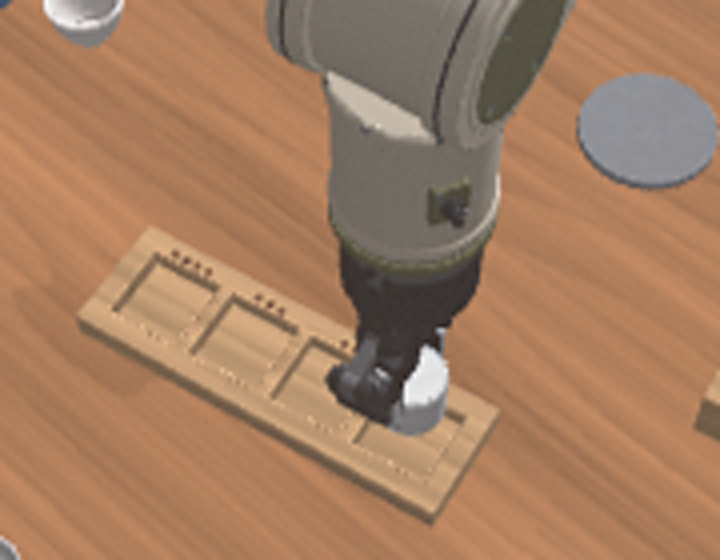

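The tin is held level over pocket one, at about (425,390) in the crop. Lower it.

>>> carry_out([
  {"xyz":[0,0,0.02],"angular":[0,0,0]},
  {"xyz":[0,0,0.035],"angular":[0,0,0]},
  {"xyz":[0,0,0.044],"angular":[0,0,0]},
  {"xyz":[0,0,0.044],"angular":[0,0,0]},
  {"xyz":[0,0,0.044],"angular":[0,0,0]},
  {"xyz":[0,0,0.044],"angular":[0,0,0]},
])

```text
clock: 11.3
position: [0.5996, 0.111, 0.0228]
ee_rot: [0.639, 0.769, 0.0, 0.0]
ft_force: [0.3, 0.5, -1.2]
grip_width: 0.499
grasp_force: 44.0
```

>>> carry_out([
  {"xyz":[0,0,0],"angular":[0,0,0]},
  {"xyz":[0,0,0],"angular":[0,0,0]},
  {"xyz":[0,0,0],"angular":[0,0,0]},
  {"xyz":[0,0,0],"angular":[0,0,0]},
  {"xyz":[0,0,-0.02],"angular":[0,0,0]},
  {"xyz":[0,0,-0.06],"angular":[0,0,0]},
  {"xyz":[0,0,-0.11],"angular":[0,0,0]},
  {"xyz":[0,0,-0.15],"angular":[0,0,0]},
  {"xyz":[0,0,-0.15],"angular":[0,0,0]},
  {"xyz":[0,0,-0.15],"angular":[0,0,0]},
], hand=1)

```text
clock: 12.3
position: [0.5998, 0.1111, 0.1736]
ee_rot: [0.639, 0.769, 0.001, 0.001]
ft_force: [0.6, 0.3, -0.1]
grip_width: 1.002
grasp_force: 0.0
```

```bash
python3 -c "
from go import *;from tins import *
s=camera('scene');tins(s,.038);tins(s,.044)
go(.444,-.0055,.16,-4,'square')"
```

```text
tin [272.2 221.9] 204 [596.6 112.7  39.1  39.7  42. ]
tin [272.2 221.9] 204 [599.  114.7  38.8  39.4  42. ]
square xyz [-0.0861, -0.1738, 0.0121] ang [0.0, 0.0, 14.6] | at [0.5991, 0.111, 0.1722] F [0.5, 0.0, -0.3] w 1.002 gf 0.0 t 12.35
```

>>> carry_out([
  {"xyz":[-0.022,-0.0435,0.003],"angular":[0,0,4]},
  {"xyz":[-0.043,-0.087,0.006],"angular":[0,0,8]},
  {"xyz":[-0.064,-0.13,0.01],"angular":[0,0,12]},
  {"xyz":[-0.086,-0.174,0.012],"angular":[0,0,14.6]},
  {"xyz":[-0.086,-0.174,0.012],"angular":[0,0,14.6]},
  {"xyz":[-0.086,-0.174,0.012],"angular":[0,0,14.6]},
  {"xyz":[-0.086,-0.174,0.012],"angular":[0,0,14.6]},
  {"xyz":[-0.086,-0.174,0.012],"angular":[0,0,14.6]},
])

```text
clock: 13.15
position: [0.4446, -0.0048, 0.1602]
ee_rot: [0.731, 0.682, -0.0, 0.0]
ft_force: [0.5, -0.4, 0.1]
grip_width: 0.999
grasp_force: 0.0
```

```bash
python3 -c "
from go import *;from tins import *
s=camera('scene');tins(s,.038)
go(.444,-.0055,.016,-4,'square')"
```

```text
tin [275.9 159.8] 163 [445.4  -5.3  39.6  37.9  85.7]
tin [272.2 221.9] 202 [596.6 112.7  39.1  39.7  42. ]
square xyz [-0.0005, -0.0006, 0.1442] ang [0.0, 0.0, 0.0] | at [0.4446, -0.0049, 0.1602] F [-0.1, -0.1, -0.1] w 1.003 gf 0.0 t 13.2
```

>>> carry_out([
  {"xyz":[-0.0005,-0.0005,0.05],"angular":[0,0,0]},
  {"xyz":[-0.0005,-0.0005,0.1],"angular":[0,0,0]},
  {"xyz":[-0.0005,-0.0005,0.13],"angular":[0,0,0]},
  {"xyz":[-0.0005,-0.0005,0.143],"angular":[0,0,0]},
  {"xyz":[-0.0005,-0.0005,0.143],"angular":[0,0,0]},
  {"xyz":[-0.0005,-0.0005,0.143],"angular":[0,0,0]},
  {"xyz":[-0.0005,-0.0005,0.143],"angular":[0,0,0]},
])

```text
clock: 13.9
position: [0.4447, -0.0057, 0.0185]
ee_rot: [0.732, 0.682, 0.001, 0.001]
ft_force: [0.7, -0.0, -0.8]
grip_width: 0.997
grasp_force: 0.0
```

>>> carry_out([
  {"xyz":[0,0,0],"angular":[0,0,0]},
  {"xyz":[0,0,0],"angular":[0,0,0]},
  {"xyz":[0,0,0],"angular":[0,0,0]},
  {"xyz":[0,0,0],"angular":[0,0,0]},
  {"xyz":[0,0,0],"angular":[0,0,0]},
  {"xyz":[0,0,0],"angular":[0,0,0]},
  {"xyz":[0,0,-0.03],"angular":[0,0,0]},
  {"xyz":[0,0,-0.075],"angular":[0,0,0]},
  {"xyz":[0,0,-0.09],"angular":[0,0,0]},
  {"xyz":[0,0,-0.09],"angular":[0,0,0]},
  {"xyz":[0,0,-0.09],"angular":[0,0,0]},
], hand=0, grip_force=40)

```text
clock: 15.0
position: [0.4433, -0.0058, 0.1071]
ee_rot: [0.732, 0.682, 0.0, 0.0]
ft_force: [-0.1, -0.4, -0.8]
grip_width: 0.483
grasp_force: 41.5
```

```bash
python3 -c "
from go import *
go(.6103,.054,.09,10.6,'pocket2')"
```

```text
pocket2 xyz [0.0714, 0.1624, 0.0173] ang [0.1, -0.0, -14.6] | at [0.4433, -0.0058, 0.1071] F [-0.1, -0.4, -0.8] w 0.483 gf 41.5 t 15.0
```

>>> carry_out([
  {"xyz":[0.018,0.0405,0],"angular":[0,0,-4]},
  {"xyz":[0.036,0.081,0],"angular":[0,0,-8]},
  {"xyz":[0.054,0.122,0],"angular":[0,0,-12]},
  {"xyz":[0.0715,0.1625,0],"angular":[0,0,-14.6]},
  {"xyz":[0.0715,0.1625,0.02],"angular":[0,0,-14.6]},
  {"xyz":[0.0715,0.1625,0.04],"angular":[0,0,-14.6]},
  {"xyz":[0.0715,0.1625,0.04],"angular":[0,0,-14.6]},
  {"xyz":[0.0715,0.1625,0.04],"angular":[0,0,-14.6]},
  {"xyz":[0.0715,0.1625,0.04],"angular":[0,0,-14.6]},
])

```text
clock: 15.9
position: [0.611, 0.0538, 0.0684]
ee_rot: [0.639, 0.769, 0.001, 0.001]
ft_force: [-0.5, -0.2, -0.6]
grip_width: 0.479
grasp_force: 41.4
```

```bash
python3 -c "
from go import *;from tins import *
tins(camera('scene'),.044)
go(.6103,.054,.0235,10.6,'pocket2')"
```

```text
tin [254.4 203.2] 106 [590.6  44.8  39.2  23.7  12.2]
tin [272.2 221.9] 202 [599.  114.7  38.8  39.4  42. ]
pocket2 xyz [0.0003, -0.001, 0.0452] ang [0.1, 0.0, -0.1] | at [0.6112, 0.0539, 0.0687] F [0.0, 0.1, -0.7] w 0.481 gf 41.4 t 15.95
```

>>> carry_out([
  {"xyz":[0,-0.001,0.02],"angular":[0,0,0]},
  {"xyz":[0,-0.001,0.035],"angular":[0,0,0]},
  {"xyz":[0,-0.001,0.045],"angular":[0,0,0]},
  {"xyz":[0,-0.001,0.045],"angular":[0,0,0]},
  {"xyz":[0,-0.001,0.045],"angular":[0,0,0]},
  {"xyz":[0,-0.001,0.045],"angular":[0,0,0]},
])

```text
clock: 16.55
position: [0.6099, 0.0538, 0.0228]
ee_rot: [0.639, 0.769, 0.0, 0.0]
ft_force: [-0.2, 0.4, -0.8]
grip_width: 0.481
grasp_force: 44.3
```

>>> carry_out([
  {"xyz":[0,0,0],"angular":[0,0,0]},
  {"xyz":[0,0,0],"angular":[0,0,0]},
  {"xyz":[0,0,0],"angular":[0,0,0]},
  {"xyz":[0,0,0],"angular":[0,0,0]},
  {"xyz":[0,0,-0.02],"angular":[0,0,0]},
  {"xyz":[0,0,-0.06],"angular":[0,0,0]},
  {"xyz":[0,0,-0.11],"angular":[0,0,0]},
  {"xyz":[0,0,-0.16],"angular":[0,0,0]},
  {"xyz":[0,0,-0.18],"angular":[0,0,0]},
  {"xyz":[0,0,-0.18],"angular":[0,0,0]},
  {"xyz":[0,0,-0.18],"angular":[0,0,0]},
], hand=1)

```text
clock: 17.65
position: [0.6096, 0.0538, 0.2026]
ee_rot: [0.639, 0.769, 0.001, 0.0]
ft_force: [0.3, -0.7, -0.2]
grip_width: 1.002
grasp_force: 0.0
```

```bash
python3 -c "
from go import *;from tins import *
tins(camera('scene'),.044)
go(.4015,.3668,.2,11.35,'cover');go(.4015,.3668,.2,101.35,'cover90')"
```

```text
tin [251.2 210.4] 214 [609.4  54.5  38.4  40.    9.8]
tin [272.2 221.9] 204 [599.  114.7  38.8  39.4  42. ]
cover xyz [0.3457, -0.1467, 0.0016] ang [-0.0, 0.0, -0.8] | at [0.6091, 0.0538, 0.2016] F [-0.0, 0.6, -1.1] w 1.001 gf 0.0 t 17.7
cover90 xyz [0.3457, -0.1467, 0.0016] ang [-0.0, 0.0, 89.2] | at [0.6091, 0.0538, 0.2016] F [-0.0, 0.6, -1.1] w 1.001 gf 0.0 t 17.7
```

>>> carry_out([
  {"xyz":[0.346,-0.147,0.002],"angular":[0,0,-0.8]},
  {"xyz":[0.346,-0.147,0.002],"angular":[0,0,-0.8]},
  {"xyz":[0.346,-0.147,0.002],"angular":[0,0,-0.8]},
  {"xyz":[0.346,-0.147,0.002],"angular":[0,0,-0.8]},
  {"xyz":[0.346,-0.147,0.002],"angular":[0,0,-0.8]},
  {"xyz":[0.346,-0.147,0.002],"angular":[0,0,-0.8]},
  {"xyz":[0.346,-0.147,0.002],"angular":[0,0,-0.8]},
  {"xyz":[0.346,-0.147,0.002],"angular":[0,0,-0.8]},
  {"xyz":[0.346,-0.147,0.002],"angular":[0,0,-0.8]},
  {"xyz":[0.346,-0.147,0.002],"angular":[0,0,-0.8]},
  {"xyz":[0.346,-0.147,0.002],"angular":[0,0,-0.8]},
  {"xyz":[0.346,-0.147,0.002],"angular":[0,0,-0.8]},
])

```text
clock: 18.9
position: [0.4026, 0.3657, 0.2001]
ee_rot: [0.635, 0.773, -0.0, 0.001]
ft_force: [0.4, 0.1, 0.0]
grip_width: 1.0
grasp_force: 0.0
```

```bash
python3 - <<'E'
from go import *;from meas import *
# re-measure tray and both tins with the arm out of the way
t=camera("top");H=hsv(t);pale=(H[:,:,1]<140)&(H[:,:,1]>60)&(H[:,:,0]<25)&(H[:,:,2]>140)
b=blob(pale,(300,175)).astype(np.uint8);print("tray top",rect(t,b,.02))
s=camera("scene");H=hsv(s)
m=((H[:,:,1]<106)&(H[:,:,1]>60)&(H[:,:,2]>170)).astype(np.uint8);m=cv2.morphologyEx(m,cv2.MORPH_OPEN,np.ones((3,3),np.uint8))
b=blob(m,(198,200)); print("tray s",rect(s,b,.02))
go(.4015,.3668,.07,11.35,'cover')
E
```

```text
tray top [614.2  23.2  86.7 269.9  10.6]
tray s [617.5  24.   83.3 269.4  10.9]
cover xyz [0.0009, -0.0009, 0.1304] ang [0.1, 0.0, -0.1] | at [0.4024, 0.3661, 0.2004] F [-0.8, -0.2, 0.9] w 1.002 gf 0.0 t 19.0
```

>>> carry_out([
  {"xyz":[0.001,-0.001,0.05],"angular":[0,0,0]},
  {"xyz":[0.001,-0.001,0.1],"angular":[0,0,0]},
  {"xyz":[0.001,-0.001,0.13],"angular":[0,0,0]},
  {"xyz":[0.001,-0.001,0.145],"angular":[0,0,0]},
  {"xyz":[0.001,-0.001,0.15],"angular":[0,0,0]},
  {"xyz":[0.001,-0.001,0.155],"angular":[0,0,0]},
  {"xyz":[0.001,-0.001,0.155],"angular":[0,0,0]},
  {"xyz":[0.001,-0.001,0.155],"angular":[0,0,0]},
])

```text
clock: 19.8
position: [0.4013, 0.3682, 0.0465]
ee_rot: [0.634, 0.774, 0.001, 0.0]
ft_force: [-0.3, 0.0, 1.2]
grip_width: 1.003
grasp_force: 0.0
```

```bash
python3 - <<'E'
from go import *
s=camera("scene");crop(s,320,150,160,120,5,'g5.png')
go(.4015,.3668,.042,11.35,'cover')
E
```

```text
cover xyz [-0.0014, -0.0001, 0.0045] ang [0.1, -0.0, -0.0] | at [0.4013, 0.3682, 0.0465] F [0.6, 0.4, 0.2] w 0.999 gf 0.0 t 19.85
```

View pics/g5.png

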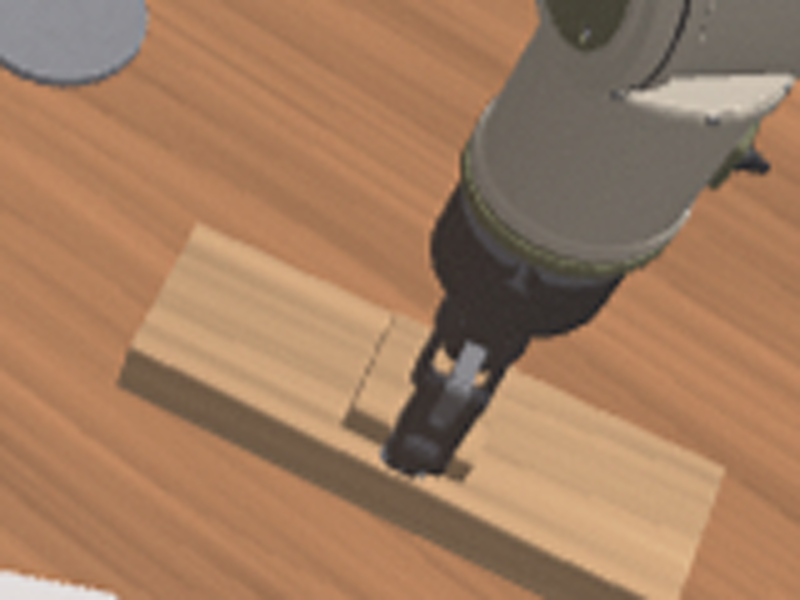

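The fingers straddle the block and are centred on it, at about (420,420) in the crop. I go 7 mm lower and grip.

>>> carry_out([
  {"xyz":[-0.0015,0,0.0075],"angular":[0,0,0]},
  {"xyz":[-0.0015,0,0.0075],"angular":[0,0,0]},
  {"xyz":[-0.0015,0,0.0075],"angular":[0,0,0]},
])

```text
clock: 20.15
position: [0.401, 0.3661, 0.0379]
ee_rot: [0.634, 0.774, 0.0, 0.0]
ft_force: [-0.1, -0.1, -0.5]
grip_width: 0.999
grasp_force: 0.0
```

>>> carry_out([
  {"xyz":[0,0,0],"angular":[0,0,0]},
  {"xyz":[0,0,0],"angular":[0,0,0]},
  {"xyz":[0,0,0],"angular":[0,0,0]},
  {"xyz":[0,0,0],"angular":[0,0,0]},
  {"xyz":[0,0,0],"angular":[0,0,0]},
  {"xyz":[0,0,0],"angular":[0,0,0]},
], hand=0, grip_force=80)

```text
clock: 20.75
position: [0.4015, 0.3667, 0.0387]
ee_rot: [0.634, 0.774, 0.001, 0.0]
ft_force: [0.6, -0.5, 5.2]
grip_width: 0.679
grasp_force: 87.4
```

```bash
python3 - <<'E'
from go import *
go(.4015,.3668,.09,11.35,'cover')
E
```

```text
cover xyz [0.0002, 0.0001, -0.0513] ang [0.1, -0.0, -0.0] | at [0.4015, 0.3667, 0.0387] F [0.6, -0.5, 5.2] w 0.679 gf 87.4 t 20.75
```

>>> carry_out([
  {"xyz":[0,0,-0.01],"angular":[0,0,0]},
  {"xyz":[0,0,-0.03],"angular":[0,0,0]},
  {"xyz":[0,0,-0.06],"angular":[0,0,0]},
  {"xyz":[0,0,-0.1],"angular":[0,0,0]},
  {"xyz":[0,0,-0.13],"angular":[0,0,0]},
  {"xyz":[0,0,-0.13],"angular":[0,0,0]},
  {"xyz":[0,0,-0.13],"angular":[0,0,0]},
])

```text
clock: 21.45
position: [0.4008, 0.3662, 0.1681]
ee_rot: [0.634, 0.774, 0.001, 0.0]
ft_force: [-1.2, -0.0, -3.9]
grip_width: 0.682
grasp_force: 86.8
```

```bash
python3 - <<'E'
from go import *;from tins import *
tins(camera("scene"),.044)
go(.6165,.0236,.168,10.75,'tray')
E
```

```text
tin [251.3 210.4] 209 [609.3  54.3  38.1  39.7  10.1]
tin [272.2 221.9] 201 [599.  114.7  38.8  39.4  42. ]
tray xyz [-0.378, 0.1445, -0.0005] ang [-0.0, 0.1, 0.6] | at [0.4004, 0.3657, 0.167] F [0.5, 0.5, -4.2] w 0.685 gf 86.8 t 21.5
```

>>> carry_out([
  {"xyz":[-0.02,0.0076,0],"angular":[0,0,0]},
  {"xyz":[-0.055,0.021,0],"angular":[0,0,0]},
  {"xyz":[-0.1,0.038,0],"angular":[0,0,0]},
  {"xyz":[-0.145,0.0554,0],"angular":[0,0,0]},
  {"xyz":[-0.19,0.0726,0],"angular":[0,0,0.3]},
  {"xyz":[-0.235,0.09,0],"angular":[0,0,0.6]},
  {"xyz":[-0.28,0.107,0],"angular":[0,0,0.6]},
  {"xyz":[-0.32,0.1223,0],"angular":[0,0,0.6]},
  {"xyz":[-0.355,0.1357,0],"angular":[0,0,0.6]},
  {"xyz":[-0.378,0.1445,0],"angular":[0,0,0.6]},
  {"xyz":[-0.378,0.1445,0],"angular":[0,0,0.6]},
  {"xyz":[-0.378,0.1445,0],"angular":[0,0,0.6]},
])

```text
clock: 22.7
position: [0.6161, 0.0237, 0.1663]
ee_rot: [0.638, 0.77, -0.001, -0.001]
ft_force: [-0.3, 0.2, -3.6]
grip_width: 0.682
grasp_force: 86.7
```

```bash
python3 - <<'E'
from go import *
go(.6165,.0236,.0605,10.75,'tray')
E
```

```text
tray xyz [-0.0002, 0.0006, 0.1058] ang [-0.1, 0.0, -0.1] | at [0.6161, 0.0237, 0.1663] F [-0.3, 0.2, -3.6] w 0.682 gf 86.7 t 22.7
```

>>> carry_out([
  {"xyz":[0,0.0005,0.03],"angular":[0,0,0]},
  {"xyz":[0,0.0005,0.065],"angular":[0,0,0]},
  {"xyz":[0,0.0005,0.09],"angular":[0,0,0]},
  {"xyz":[0,0.0005,0.1],"angular":[0,0,0]},
  {"xyz":[0,0.0005,0.1],"angular":[0,0,0]},
  {"xyz":[0,0.0005,0.1],"angular":[0,0,0]},
])

```text
clock: 23.3
position: [0.6181, 0.0248, 0.0693]
ee_rot: [0.637, 0.77, 0.001, 0.001]
ft_force: [0.4, 0.3, -3.1]
grip_width: 0.686
grasp_force: 86.7
```

```bash
python3 - <<'E'
from go import *
s=camera("scene");crop(s,165,150,160,120,5,'g6.png')
go(.6165,.0236,.0587,10.75,'tray')
E
```

```text
tray xyz [-0.0006, -0.0022, 0.0111] ang [0.2, 0.0, 0.0] | at [0.6185, 0.0246, 0.0698] F [1.3, 0.6, -2.6] w 0.685 gf 86.7 t 23.35
```

View pics/g6.png

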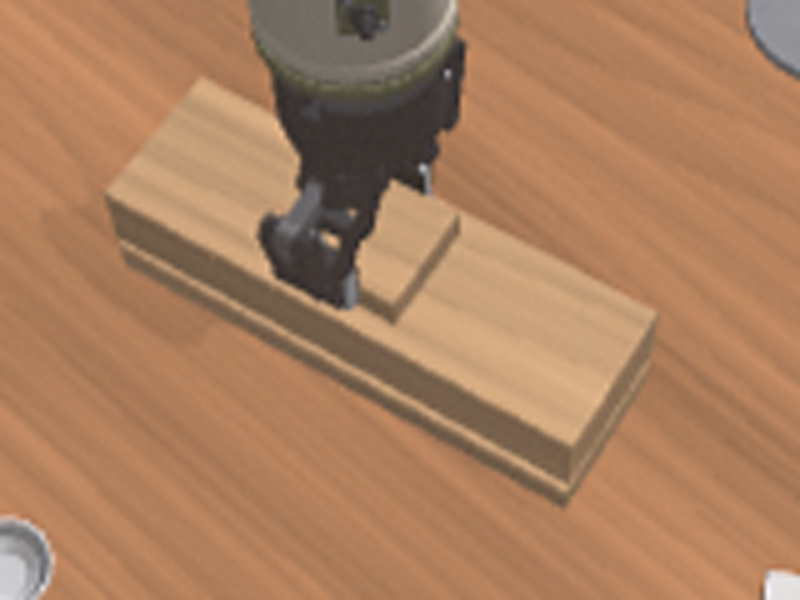

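The cover hovers about 10 mm above the tray. Its corner at (570,480) stands over the tray corner at (567,500), so it looks aligned. I correct by 2 mm and lower it.

>>> carry_out([
  {"xyz":[-0.0005,-0.002,0.003],"angular":[0,0,0]},
  {"xyz":[-0.0005,-0.002,0.006],"angular":[0,0,0]},
  {"xyz":[-0.0005,-0.002,0.008],"angular":[0,0,0]},
  {"xyz":[-0.0005,-0.002,0.01],"angular":[0,0,0]},
  {"xyz":[-0.0005,-0.002,0.0105],"angular":[0,0,0]},
  {"xyz":[-0.0005,-0.002,0.0105],"angular":[0,0,0]},
  {"xyz":[-0.0005,-0.002,0.0105],"angular":[0,0,0]},
  {"xyz":[-0.0005,-0.002,0.0105],"angular":[0,0,0]},
])

```text
clock: 24.15
position: [0.616, 0.0234, 0.0588]
ee_rot: [0.638, 0.77, 0.001, 0.0]
ft_force: [-5.1, 0.4, 6.4]
grip_width: 0.682
grasp_force: 88.1
```

```bash
python3 - <<'E'
from go import *;from meas import *
s=camera("scene");H=hsv(s)
m=((H[:,:,1]<106)&(H[:,:,1]>60)&(H[:,:,2]>170)).astype(np.uint8);b=blob(m,(280,240));print(rect(s,b,.062))
crop(s,165,150,160,120,5,'g7.png')
go(.6165,.0236,.0587,10.75,'tray')
E
```

```text
[604.2  83.3  83.8 149.3  10.9]
tray xyz [0.0001, 0.0006, 0.0001] ang [0.1, -0.0, -0.0] | at [0.6159, 0.0234, 0.0588] F [-5.6, 0.2, 7.1] w 0.682 gf 88.1 t 24.2
```

View pics/g7.png

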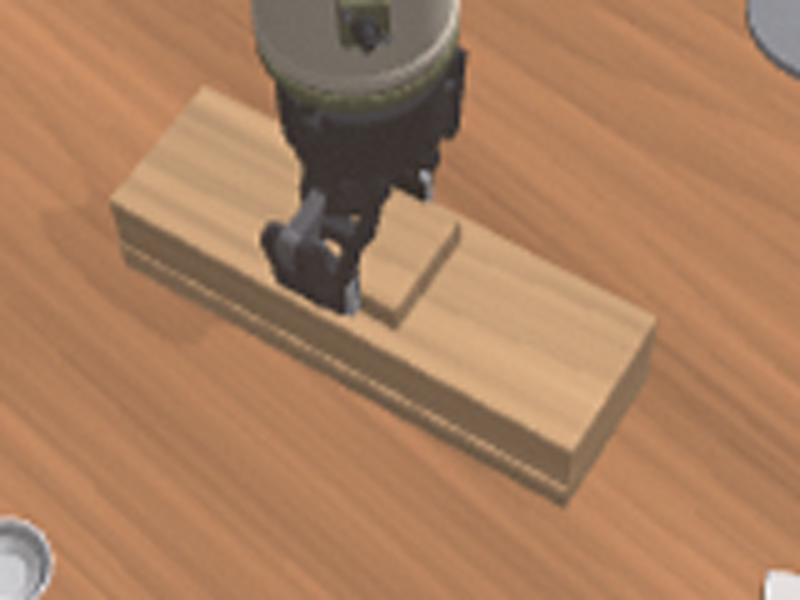

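A thin strip of rim about 1 to 2 mm wide shows along the +x side, from (120,245) to (565,490). That is within the 6 mm limit, so I release.

>>> carry_out([
  {"xyz":[0,0,0],"angular":[0,0,0]},
  {"xyz":[0,0,0],"angular":[0,0,0]},
  {"xyz":[0,0,0],"angular":[0,0,0]},
  {"xyz":[0,0,0],"angular":[0,0,0]},
  {"xyz":[0,0,-0.03],"angular":[0,0,0]},
  {"xyz":[0,0,-0.07],"angular":[0,0,0]},
  {"xyz":[0,0,-0.12],"angular":[0,0,0]},
  {"xyz":[0,0,-0.15],"angular":[0,0,0]},
  {"xyz":[0,0,-0.15],"angular":[0,0,0]},
  {"xyz":[0,0,-0.15],"angular":[0,0,0]},
], hand=1)

```text
clock: 25.2
position: [0.6158, 0.0235, 0.208]
ee_rot: [0.638, 0.77, 0.001, 0.001]
ft_force: [0.3, 0.7, -0.6]
grip_width: 0.998
grasp_force: 0.0
```

```bash
python3 - <<'E'
from go import *
go(.606,.2995,.2,30,'coaster')
E
```

```text
coaster xyz [0.273, 0.0419, 0.0081] ang [0.1, 0.0, -19.2] | at [0.6158, 0.0235, 0.208] F [0.3, 0.7, -0.6] w 0.998 gf 0.0 t 25.2
```

>>> carry_out([
  {"xyz":[0.04,0.006,0],"angular":[0,0,-4]},
  {"xyz":[0.085,0.013,0],"angular":[0,0,-8]},
  {"xyz":[0.13,0.02,0],"angular":[0,0,-12]},
  {"xyz":[0.175,0.027,0],"angular":[0,0,-16]},
  {"xyz":[0.22,0.034,0],"angular":[0,0,-19.2]},
  {"xyz":[0.255,0.039,0],"angular":[0,0,-19.2]},
  {"xyz":[0.273,0.042,0.008],"angular":[0,0,-19.2]},
  {"xyz":[0.273,0.042,0.008],"angular":[0,0,-19.2]},
  {"xyz":[0.273,0.042,0.008],"angular":[0,0,-19.2]},
  {"xyz":[0.273,0.042,0.008],"angular":[0,0,-19.2]},
  {"xyz":[0.273,0.042,0.008],"angular":[0,0,-19.2]},
])

```text
clock: 26.3
position: [0.6066, 0.2974, 0.2]
ee_rot: [0.501, 0.865, 0.0, 0.001]
ft_force: [-0.1, 0.1, -0.6]
grip_width: 0.999
grasp_force: 0.0
```

```bash
python3 - <<'E'
from go import *;from meas import *
go(.606,.2995,.06,30,'coaster')
for n,uv in(("top",(295,160)),("scene",(205,200))):
    c=camera(n);H=hsv(c)
    q=proj(c,[.6165-.1*-.186*-1,.0236-.1*.983,.062])[0]
    m=((H[:,:,1]<(140 if n=="top" else 106))&(H[:,:,1]>60)&(H[:,:,0]<25)&(H[:,:,2]>170)).astype(np.uint8)
    if n=="scene": m=cv2.morphologyEx(m,cv2.MORPH_OPEN,np.ones((3,3),np.uint8))
    b=blob(m,q,8); print(n,b.sum() if b is not None else None, rect(c,b,.062) if b is not None else None)
    crop(c,*( (195,110,140,100) if n=="top" else (175,150,140,100)),5,f"c_{n}.png")
E
```

```text
coaster xyz [0.0023, 0.0003, 0.14] ang [0.1, 0.1, -0.2] | at [0.6066, 0.2974, 0.2] F [-0.1, 0.1, -0.6] w 0.999 gf 0.0 t 26.3
top 2820 [610.5  22.3  91.5 270.2  10.6]
scene 2974 [615.5  23.9  83.7 270.3  10.7]
```

View pics/c_scene.png

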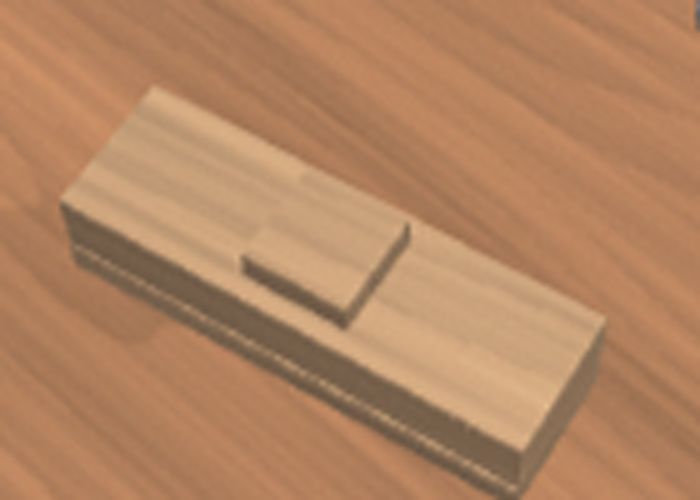

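The cover sits flush, off by roughly 2 mm in x and less than 0.2° in yaw by the scene view. Now the coaster: I go down with the fingers open.

>>> carry_out([
  {"xyz":[0.002,0,0.05],"angular":[0,0,0]},
  {"xyz":[0.002,0,0.1],"angular":[0,0,0]},
  {"xyz":[0.002,0,0.15],"angular":[0,0,0]},
  {"xyz":[0.002,0,0.18],"angular":[0,0,0]},
  {"xyz":[0.002,0,0.192],"angular":[0,0,0]},
  {"xyz":[0.002,0,0.192],"angular":[0,0,0]},
  {"xyz":[0.002,0,0.192],"angular":[0,0,0]},
  {"xyz":[0.002,0,0.192],"angular":[0,0,0]},
])

```text
clock: 27.2
position: [0.6067, 0.3018, 0.0104]
ee_rot: [0.5, 0.866, 0.002, 0.001]
ft_force: [-0.4, 0.2, 0.1]
grip_width: 0.997
grasp_force: 0.0
```

```bash
python3 - <<'E'
from go import *
go(.606,.2995,-.001,30,'coaster')
s=camera("scene");crop(s,270,220,120,90,6,'g8.png')
E
```

```text
coaster xyz [-0.0016, -0.0018, 0.0113] ang [0.3, 0.0, -0.1] | at [0.6067, 0.3018, 0.0104] F [-0.4, 0.2, 0.1] w 0.997 gf 0.0 t 27.2
```

View pics/g8.png

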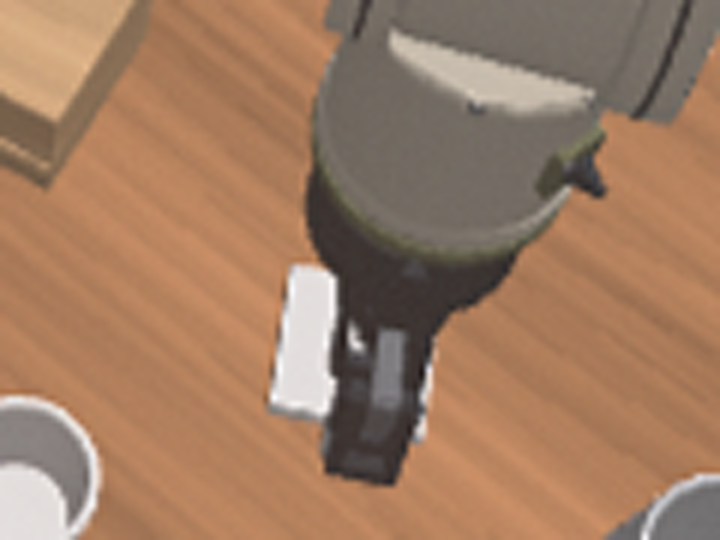

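The fingers straddle the coaster along its 30° axis. Correct, go down and grip.

>>> carry_out([
  {"xyz":[-0.0015,-0.0015,0.005],"angular":[0.2,0,0]},
  {"xyz":[-0.0015,-0.0015,0.01],"angular":[0.2,0,0]},
  {"xyz":[-0.0015,-0.0015,0.011],"angular":[0.2,0,0]},
  {"xyz":[-0.0015,-0.0015,0.011],"angular":[0.2,0,0]},
  {"xyz":[-0.0015,-0.0015,0.011],"angular":[0.2,0,0]},
])

```text
clock: 27.75
position: [0.6046, 0.2991, -0.0033]
ee_rot: [0.5, 0.866, -0.001, -0.0]
ft_force: [0.3, 1.3, -0.1]
grip_width: 0.999
grasp_force: 0.0
```

>>> carry_out([
  {"xyz":[0,0,0],"angular":[0,0,0]},
  {"xyz":[0,0,0],"angular":[0,0,0]},
  {"xyz":[0,0,0],"angular":[0,0,0]},
  {"xyz":[0,0,0],"angular":[0,0,0]},
  {"xyz":[0,0,0],"angular":[0,0,0]},
  {"xyz":[0,0,0],"angular":[0,0,0]},
], hand=0, grip_force=45)

```text
clock: 28.35
position: [0.605, 0.2992, -0.0028]
ee_rot: [0.5, 0.866, -0.001, -0.0]
ft_force: [-0.6, 1.0, 5.9]
grip_width: 0.688
grasp_force: 49.2
```

```bash
python3 - <<'E'
from go import *
go(.606,.2995,.0,30,'coaster')
E
```

```text
coaster xyz [-0.0003, 0.001, -0.0028] ang [-0.1, 0.0, -0.0] | at [0.605, 0.2992, -0.0028] F [-0.6, 1.0, 5.9] w 0.688 gf 49.2 t 28.35
```

>>> carry_out([
  {"xyz":[0,0,-0.01],"angular":[0,0,0]},
  {"xyz":[0,0,-0.03],"angular":[0,0,0]},
  {"xyz":[0,0,-0.07],"angular":[0,0,0]},
  {"xyz":[0,0,-0.12],"angular":[0,0,0]},
  {"xyz":[0,0,-0.15],"angular":[0,0,0]},
  {"xyz":[0,0,-0.15],"angular":[0,0,0]},
  {"xyz":[0,0,-0.15],"angular":[0,0,0]},
  {"xyz":[0,0,-0.15],"angular":[0,0,0]},
])

```text
clock: 29.15
position: [0.604, 0.299, 0.1452]
ee_rot: [0.5, 0.866, -0.002, -0.001]
ft_force: [-0.7, -0.8, -1.1]
grip_width: 0.685
grasp_force: 48.7
```

```bash
python3 - <<'E'
from go import *
go(.6159,.0234,.15,10.7,'block')
E
```

```text
block xyz [-0.2447, -0.1273, -0.004] ang [-0.3, 0.1, 19.3] | at [0.604, 0.299, 0.1452] F [-0.7, -0.8, -1.1] w 0.685 gf 48.7 t 29.15
```

>>> carry_out([
  {"xyz":[-0.03,-0.016,-0.004],"angular":[0,0,3]},
  {"xyz":[-0.065,-0.034,-0.004],"angular":[0,0,6]},
  {"xyz":[-0.1,-0.052,-0.004],"angular":[0,0,9]},
  {"xyz":[-0.135,-0.07,-0.004],"angular":[0,0,12]},
  {"xyz":[-0.17,-0.088,-0.004],"angular":[0,0,15]},
  {"xyz":[-0.205,-0.107,-0.004],"angular":[-0.3,0,18]},
  {"xyz":[-0.235,-0.122,-0.004],"angular":[-0.3,0,19.3]},
  {"xyz":[-0.245,-0.1275,-0.004],"angular":[-0.3,0,19.3]},
  {"xyz":[-0.245,-0.1275,-0.004],"angular":[-0.3,0,19.3]},
  {"xyz":[-0.245,-0.1275,-0.004],"angular":[-0.3,0,19.3]},
  {"xyz":[-0.245,-0.1275,-0.004],"angular":[-0.3,0,19.3]},
])

```text
clock: 30.25
position: [0.6165, 0.0257, 0.1506]
ee_rot: [0.637, 0.771, 0.001, 0.001]
ft_force: [-0.4, 0.9, -0.4]
grip_width: 0.682
grasp_force: 48.7
```

```bash
python3 - <<'E'
from go import *
go(.6159,.0234,.09,10.7,'block')
E
```

```text
block xyz [-0.0022, -0.0012, 0.0606] ang [0.1, -0.0, 0.1] | at [0.6165, 0.0257, 0.1506] F [-0.4, 0.9, -0.4] w 0.682 gf 48.7 t 30.25
```

>>> carry_out([
  {"xyz":[-0.002,-0.001,0.03],"angular":[0,0,0]},
  {"xyz":[-0.002,-0.001,0.052],"angular":[0,0,0]},
  {"xyz":[-0.002,-0.001,0.06],"angular":[0,0,0]},
  {"xyz":[-0.002,-0.001,0.062],"angular":[0,0,0]},
  {"xyz":[-0.002,-0.001,0.062],"angular":[0,0,0]},
  {"xyz":[-0.002,-0.001,0.062],"angular":[0,0,0]},
  {"xyz":[-0.002,-0.001,0.062],"angular":[0,0,0]},
])

```text
clock: 30.95
position: [0.617, 0.0214, 0.0903]
ee_rot: [0.638, 0.77, 0.002, 0.002]
ft_force: [-0.0, -0.1, -0.2]
grip_width: 0.68
grasp_force: 48.6
```

```bash
python3 - <<'E'
from go import *
go(.6159,.0234,.0792,10.7,'block')
s=camera("scene");crop(s,175,150,140,100,5,'g9.png')
E
```

```text
block xyz [0.0021, -0.0008, 0.0111] ang [0.3, 0.0, -0.0] | at [0.617, 0.0214, 0.0903] F [-0.0, -0.1, -0.2] w 0.68 gf 48.6 t 30.95
```

View pics/g9.png

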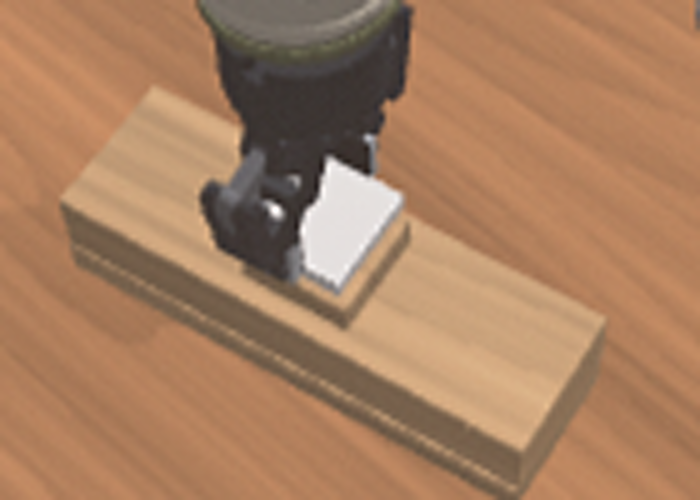

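The coaster, with its near corner at (335,290), hovers square above the block, whose corner is at (345,325). Correct by 2 mm and lower.

>>> carry_out([
  {"xyz":[0.002,-0.001,0.004],"angular":[0.2,0,0]},
  {"xyz":[0.002,-0.001,0.008],"angular":[0.2,0,0]},
  {"xyz":[0.002,-0.001,0.01],"angular":[0.2,0,0]},
  {"xyz":[0.002,-0.001,0.01],"angular":[0.2,0,0]},
  {"xyz":[0.002,-0.001,0.01],"angular":[0.2,0,0]},
  {"xyz":[0.002,-0.001,0.01],"angular":[0.2,0,0]},
])

```text
clock: 31.6
position: [0.615, 0.0231, 0.0792]
ee_rot: [0.638, 0.77, -0.0, -0.0]
ft_force: [-1.4, -0.1, 2.8]
grip_width: 0.691
grasp_force: 49.1
```

```bash
python3 - <<'E'
from go import *
go(.6159,.0234,.0792,10.7,'block')
E
```

```text
block xyz [0.0001, 0.0009, 0.0] ang [-0.0, 0.0, -0.0] | at [0.615, 0.0231, 0.0792] F [-1.4, -0.1, 2.8] w 0.691 gf 49.1 t 31.6
```

Contact, and the position is within 1 mm. Release and rise.

>>> carry_out([
  {"xyz":[0,0,0],"angular":[0,0,0]},
  {"xyz":[0,0,0],"angular":[0,0,0]},
  {"xyz":[0,0,0],"angular":[0,0,0]},
  {"xyz":[0,0,0],"angular":[0,0,0]},
  {"xyz":[0,0,-0.02],"angular":[0,0,0]},
  {"xyz":[0,0,-0.06],"angular":[0,0,0]},
  {"xyz":[0,0,-0.11],"angular":[0,0,0]},
  {"xyz":[0,0,-0.14],"angular":[0,0,0]},
  {"xyz":[0,0,-0.14],"angular":[0,0,0]},
  {"xyz":[0,0,-0.14],"angular":[0,0,0]},
], hand=1)

```text
clock: 32.6
position: [0.6153, 0.0232, 0.2194]
ee_rot: [0.638, 0.77, 0.0, 0.0]
ft_force: [0.1, 1.5, -0.6]
grip_width: 1.001
grasp_force: 0.0
```

```bash
python3 - <<'E'
from go import *
go(.404,-.325,.22,60,'jar');go(.404,-.325,.22,10,'jar')
E
```

```text
jar xyz [-0.3031, -0.272, -0.0006] ang [0.0, 0.0, -49.3] | at [0.6153, 0.0232, 0.2194] F [0.1, 1.5, -0.6] w 1.001 gf 0.0 t 32.6
jar xyz [-0.3031, -0.272, -0.0006] ang [0.0, 0.0, 0.7] | at [0.6153, 0.0232, 0.2194] F [0.1, 1.5, -0.6] w 1.001 gf 0.0 t 32.6
```

>>> carry_out([
  {"xyz":[-0.303,-0.272,0],"angular":[0,0,-49.3]},
  {"xyz":[-0.303,-0.272,0],"angular":[0,0,-49.3]},
  {"xyz":[-0.303,-0.272,0],"angular":[0,0,-49.3]},
  {"xyz":[-0.303,-0.272,0],"angular":[0,0,-49.3]},
  {"xyz":[-0.303,-0.272,0],"angular":[0,0,-49.3]},
  {"xyz":[-0.303,-0.272,0],"angular":[0,0,-49.3]},
  {"xyz":[-0.303,-0.272,0],"angular":[0,0,-49.3]},
  {"xyz":[-0.303,-0.272,0],"angular":[0,0,-49.3]},
  {"xyz":[-0.303,-0.272,0],"angular":[0,0,-49.3]},
  {"xyz":[-0.303,-0.272,0],"angular":[0,0,-49.3]},
  {"xyz":[-0.303,-0.272,0],"angular":[0,0,-49.3]},
  {"xyz":[-0.303,-0.272,0],"angular":[0,0,-49.3]},
])

```text
clock: 33.8
position: [0.4049, -0.3231, 0.2188]
ee_rot: [0.258, 0.966, -0.0, -0.001]
ft_force: [0.5, -0.8, 0.2]
grip_width: 0.996
grasp_force: 0.0
```

```bash
python3 - <<'E'
from go import *;from meas import *
go(.404,-.325,.032,60,'jar')
for n in("top","scene"):
    c=camera(n);H=hsv(c);w=(H[:,:,1]<40)&(H[:,:,2]>190)
    q=proj(c,[.6155,.0235,.093])[0]; b=blob(w,q)
    print(n,"coaster",None if b is None else rect(c,b,.093))
    b=blob((H[:,:,1]<30)&(H[:,:,2]>175),proj(c,[.404,-.325,.092])[0]);print("jar",None if b is None else rect(c,b,.092))
crop(c,175,50,140,200,3,'g10.png')
E
```

```text
jar xyz [-0.0004, -0.002, 0.1868] ang [-0.0, -0.1, 0.1] | at [0.4049, -0.3231, 0.2188] F [0.5, -0.8, 0.2] w 0.996 gf 0.0 t 33.8
top coaster [612.3  21.7  59.6  59.   10.6]
jar [ 402.6 -325.4   41.7   42.    88.4]
scene coaster [614.5  23.   58.8  59.5  10.6]
jar [ 405.2 -324.5   42.8   41.2   45.7]
```

View pics/g10.png

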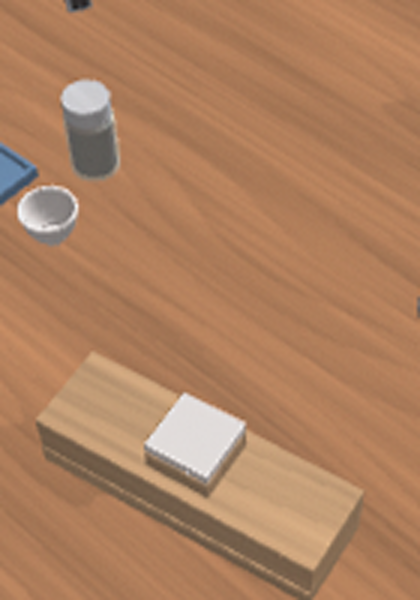

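The picture shows the coaster flush on the block, with its centre at (195,437), and the jar upright at (90,130). That makes 16 pictures viewed, which is over the limit of 14, so from here I check by numbers only. Now I go down on the jar.

>>> carry_out([
  {"xyz":[-0.0005,-0.002,0.05],"angular":[0,0,0]},
  {"xyz":[-0.0005,-0.002,0.095],"angular":[0,0,0]},
  {"xyz":[-0.0005,-0.002,0.125],"angular":[0,0,0]},
  {"xyz":[-0.0005,-0.002,0.15],"angular":[0,0,0]},
  {"xyz":[-0.0005,-0.002,0.17],"angular":[0,0,0]},
  {"xyz":[-0.0005,-0.002,0.184],"angular":[0,0,0]},
  {"xyz":[-0.0005,-0.002,0.187],"angular":[0,0,0]},
  {"xyz":[-0.0005,-0.002,0.187],"angular":[0,0,0]},
  {"xyz":[-0.0005,-0.002,0.187],"angular":[0,0,0]},
])

```text
clock: 34.8
position: [0.4038, -0.3273, 0.0334]
ee_rot: [0.259, 0.966, -0.0, 0.001]
ft_force: [0.1, 0.3, 0.5]
grip_width: 0.998
grasp_force: 0.0
```

>>> carry_out([
  {"xyz":[0,0,0],"angular":[0,0,0]},
  {"xyz":[0,0,0],"angular":[0,0,0]},
  {"xyz":[0,0,0],"angular":[0,0,0]},
  {"xyz":[0,0,0],"angular":[0,0,0]},
  {"xyz":[0,0,0],"angular":[0,0,0]},
  {"xyz":[0,0,0],"angular":[0,0,0]},
], hand=0, grip_force=45)

```text
clock: 35.4
position: [0.4037, -0.327, 0.0334]
ee_rot: [0.259, 0.966, -0.0, 0.0]
ft_force: [-1.6, 2.9, 9.0]
grip_width: 0.595
grasp_force: 45.9
```

```bash
python3 - <<'E'
from go import *
go(.404,-.325,.032,60,'jar')
E
```

```text
jar xyz [0.0008, 0.0019, 0.0014] ang [-0.0, 0.1, -0.0] | at [0.4037, -0.327, 0.0334] F [-1.6, 2.9, 9.0] w 0.595 gf 45.9 t 35.4
```

>>> carry_out([
  {"xyz":[0,0,-0.01],"angular":[0,0,0]},
  {"xyz":[0,0,-0.03],"angular":[0,0,0]},
  {"xyz":[0,0,-0.065],"angular":[0,0,0]},
  {"xyz":[0,0,-0.105],"angular":[0,0,0]},
  {"xyz":[0,0,-0.145],"angular":[0,0,0]},
  {"xyz":[0,0,-0.165],"angular":[0,0,0]},
  {"xyz":[0,0,-0.165],"angular":[0,0,0]},
  {"xyz":[0,0,-0.165],"angular":[0,0,0]},
])

```text
clock: 36.2
position: [0.4029, -0.3267, 0.197]
ee_rot: [0.259, 0.966, -0.0, -0.0]
ft_force: [0.5, 0.3, -2.9]
grip_width: 0.598
grasp_force: 47.7
```

```bash
python3 - <<'E'
from go import *
go(.6147,.0229,.198,60,'coaster')
E
```

```text
coaster xyz [-0.0083, 0.4086, -0.0012] ang [-0.0, -0.0, -0.0] | at [0.4029, -0.3267, 0.197] F [0.5, 0.3, -2.9] w 0.598 gf 47.7 t 36.2
```

>>> carry_out([
  {"xyz":[0,0.02,0],"angular":[0,0,0]},
  {"xyz":[-0.001,0.055,0],"angular":[0,0,0]},
  {"xyz":[-0.002,0.1,0],"angular":[0,0,0]},
  {"xyz":[-0.003,0.145,0],"angular":[0,0,0]},
  {"xyz":[-0.004,0.19,0],"angular":[0,0,0]},
  {"xyz":[-0.005,0.235,0],"angular":[0,0,0]},
  {"xyz":[-0.006,0.28,0],"angular":[0,0,0]},
  {"xyz":[-0.007,0.325,0],"angular":[0,0,0]},
  {"xyz":[-0.008,0.365,0],"angular":[0,0,0]},
  {"xyz":[-0.009,0.395,0],"angular":[0,0,0]},
  {"xyz":[-0.009,0.4085,0],"angular":[0,0,0]},
  {"xyz":[-0.009,0.4085,0],"angular":[0,0,0]},
])

```text
clock: 37.4
position: [0.6151, 0.0241, 0.1949]
ee_rot: [0.258, 0.966, -0.001, -0.002]
ft_force: [0.7, -0.1, -3.4]
grip_width: 0.598
grasp_force: 47.7
```

>>> carry_out([
  {"xyz":[0,0,0.02],"angular":[0,0,0]},
  {"xyz":[0,0,0.045],"angular":[0,0,0]},
  {"xyz":[0,0,0.06],"angular":[0,0,0]},
  {"xyz":[0,0,0.06],"angular":[0,0,0]},
  {"xyz":[0,0,0.06],"angular":[0,0,0]},
  {"xyz":[0,0,0.06],"angular":[0,0,0]},
])

```text
clock: 38.0
position: [0.6161, 0.0217, 0.1385]
ee_rot: [0.259, 0.966, -0.0, 0.001]
ft_force: [-0.5, -0.2, -2.9]
grip_width: 0.595
grasp_force: 47.7
```

```bash
python3 - <<'E'
from go import *
go(.6147,.0229,.1264,60,'coaster')
E
```

```text
coaster xyz [0.0018, 0.0003, 0.0121] ang [0.0, 0.1, -0.1] | at [0.6161, 0.0217, 0.1385] F [-0.5, -0.2, -2.9] w 0.595 gf 47.7 t 38.0
```

>>> carry_out([
  {"xyz":[0.001,0,0.004],"angular":[0,0,0]},
  {"xyz":[0.001,0,0.008],"angular":[0,0,0]},
  {"xyz":[0.001,0,0.011],"angular":[0,0,0]},
  {"xyz":[0.001,0,0.0115],"angular":[0,0,0]},
  {"xyz":[0.001,0,0.0115],"angular":[0,0,0]},
  {"xyz":[0.001,0,0.0115],"angular":[0,0,0]},
])

```text
clock: 38.6
position: [0.6149, 0.0227, 0.1265]
ee_rot: [0.259, 0.966, -0.0, 0.0]
ft_force: [-2.6, 0.3, 5.4]
grip_width: 0.594
grasp_force: 48.4
```

```bash
python3 - <<'E'
from go import *
go(.6147,.0229,.1264,60,'coaster')
E
```

```text
coaster xyz [0.0002, 0.0001, 0.0001] ang [-0.0, 0.0, -0.0] | at [0.6149, 0.0227, 0.1265] F [-2.6, 0.3, 5.4] w 0.594 gf 48.4 t 38.6
```

The jar is seated. Release and rise clear.

>>> carry_out([
  {"xyz":[0,0,0],"angular":[0,0,0]},
  {"xyz":[0,0,0],"angular":[0,0,0]},
  {"xyz":[0,0,0],"angular":[0,0,0]},
  {"xyz":[0,0,0],"angular":[0,0,0]},
  {"xyz":[0,0,0],"angular":[0,0,0]},
  {"xyz":[0,0,-0.02],"angular":[0,0,0]},
  {"xyz":[0,0,-0.05],"angular":[0,0,0]},
  {"xyz":[0,0,-0.09],"angular":[0,0,0]},
  {"xyz":[0,0,-0.13],"angular":[0,0,0]},
  {"xyz":[0,0,-0.15],"angular":[0,0,0]},
  {"xyz":[0,0,-0.15],"angular":[0,0,0]},
], hand=1)

```text
clock: 39.7
position: [0.6161, 0.0226, 0.2794]
ee_rot: [0.259, 0.966, 0.001, 0.003]
ft_force: [-0.4, 0.3, 0.7]
grip_width: 1.0
grasp_force: 0.0
```

```bash
python3 - <<'E'
from go import *;from meas import *
c=camera("scene");H=hsv(c)
b=blob((H[:,:,1]<30)&(H[:,:,2]>175),proj(c,[.615,.023,.185])[0]);print("jar cap",None if b is None else rect(c,b,.185))
m=((H[:,:,1]<106)&(H[:,:,1]>60)&(H[:,:,0]<25)&(H[:,:,2]>170)).astype(np.uint8);m=cv2.morphologyEx(m,cv2.MORPH_OPEN,np.ones((3,3),np.uint8))
b=blob(m,proj(c,[.598,.122,.062])[0],8); print("cover",None if b is None else rect(c,b,.062))
b=blob((H[:,:,0]>150)&(H[:,:,1]>90),proj(c,[.54,-.396,.037])[0],8);print("scoop",None if b is None else rect(c,b,.037))
go(.6147,.0229,.28,60)
E
```

```text
jar cap [613.4  22.   43.8  44.8  42.9]
cover [616.2  23.9  83.9 270.3  11.1]
scoop [ 572.  -377.8  110.4   59.     9.4]
 xyz [0.0006, -0.0001, -0.003] ang [0.1, 0.1, -0.1] | at [0.6153, 0.0227, 0.277] F [0.0, 0.6, 0.5] w 1.002 gf 0.0 t 39.75
```

```bash
python3 -c "
from workcell import *
print(hand_in())"
```

```text
the job is handed in; nothing more can be done
None
```

I handed the job in at about 40 s: scoop in the dish, round and square tins in pockets one and two (the only tins out), cover on within about 2 mm, coaster and jar within about 1.5 mm; the hand-in gave no verdict, and I viewed 16 pictures against the limit of 14.

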